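# Clear a clamping jig of finished printing blocks

### The job

With the clamp bar still down, sweep every metal clipping off the clamped printing block into the jig's tray with the scraper block, keeping the fingers themselves off clippings that lie on a block, and put the scraper back on the cork mat; a clipping that lands outside the tray must be put in it. Then lift the clamp bar well up, slide each block (one or two) out from beneath it and lay the blocks face up, flat and side by side on the glass slab. Last, lower the bar again fully, and leave the other things on the bench alone.

Things in the scene. Friction and masses are not known exactly. Their poses are not given: they have to be found in the camera images.
- jig: Fixed metal clamp jig. Origin on the bench top below the middle of the hinge line; +x points away from the mouth, +y to the left seen from the mouth. Two equal rails stand in its tray: 50 mm wide (y), tops 45 mm above the bench, from x = -180 to -5 mm, centred at y = +60 and -60 mm.
- bar (a joint): Hinged clamp bar across both rails, rad: 0 = down; its front swings up and over toward the jig's +x, stop at 1.6. Stiff hinge: stays where left, 3 to 6 N at the grip. Down, it spans jig x = -62 to -36, y = -113 to 113 mm, 56.5 to 66.5 mm above the bench; a rib under it (6 mm wide, x = -49 mm) reaches 4 mm into each block's groove and locks it; clear of the blocks above 0.3 rad.
- bar_grip (a point): Centre of the bar's grip: a black cross-roll parallel to the hinge, 34 mm long, 16 mm diameter, on a stem at the bar's middle; can be pinched on its two ends. Bar down: 45 mm in front of the hinge line (jig -x) and 40 mm above it; turns with the bar on a 60 mm radius, to 40 mm behind the hinge and 45 mm above it at 1.57 rad.
- bar_hinge (a point): Middle of the hinge line, 62 mm above the bench; the line runs along the jig's y.
- rail_left (a point): Point on the top of the left (+y) rail where the middle of a clamped block's underside lies (jig x = -106.5 mm). At the rail's back are an end stop (front face at jig x = -20 mm) and a fixed lip 70 mm wide (y), reaching forward to x = -33 mm, underside 57 mm and top 63 mm above the bench. A block's back end sits 13 mm under the lip: slide it 20 mm or more toward jig -x before lifting.
- rail_right (a point): The same on the right (-y) rail.
- tray (a point): Middle of the tray's floor, 3 mm above the bench; axes as the jig. The shallow sheet tray is 300 (x) x 270 (y) mm, walls 18 mm high, jig x = -275 to +25 mm; the rails stand in it.
- slab: Fixed pale glass inking slab, 200 x 200 mm, 8 mm thick, left or right of the jig; origin at the middle of its underside.
- mat: Fixed cork mat, 160 x 160 mm, 4 mm thick, on the other side; the scraper's place. Origin at the middle of its underside.
- scraper_mid (a point): Centre of the scraper: a wooden block with a dark rubber foot, 28 mm thick (x), 76 mm wide (y), 65 mm high (z), standing upright on the mat at the start; 100 g.
- block_1_mid (a point): Centre of a printing block clamped on the left or right rail. Always there; it carries the clippings. Wood faced with brown lino, 172 (x) x 64 (y) x 10 (z) mm, about 0.2 kg, top 55 mm above the bench while on the rail, overhanging the rail 7 mm at each side and 13 mm in front. A cross groove 14 mm wide and 5 mm deep in its top lies 57 mm from the centre toward its back (+x) end.
- block_2_mid (a point): Centre of a printing block clamped on the left or right rail. Clean, lies on the other rail, may be absent. Wood faced with brown lino, 172 (x) x 64 (y) x 10 (z) mm, about 0.2 kg, top 55 mm above the bench while on the rail, overhanging the rail 7 mm at each side and 13 mm in front. A cross groove 14 mm wide and 5 mm deep in its top lies 57 mm from the centre toward its back (+x) end.
- chip1_mid (a point): Centre of a loose grey type-metal clipping, 14 x 10 x 8 mm, 12 g; starts flat on the exposed face of block_1. May be absent (2 to 6 are there).
- chip2_mid (a point): Centre of a loose grey type-metal clipping, 14 x 10 x 8 mm, 12 g; starts flat on the exposed face of block_1. May be absent (2 to 6 are there).
- chip3_mid (a point): Centre of a loose grey type-metal clipping, 14 x 10 x 8 mm, 12 g; starts flat on the exposed face of block_1. May be absent (2 to 6 are there).
- chip4_mid (a point): Centre of a loose grey type-metal clipping, 14 x 10 x 8 mm, 12 g; starts flat on the exposed face of block_1. May be absent (2 to 6 are there).
- chip5_mid (a point): Centre of a loose grey type-metal clipping, 14 x 10 x 8 mm, 12 g; starts flat on the exposed face of block_1. May be absent (2 to 6 are there).
- chip6_mid (a point): Centre of a loose grey type-metal clipping, 14 x 10 x 8 mm, 12 g; starts flat on the exposed face of block_1. May be absent (2 to 6 are there).
- wood_disc: Bystander: charred wooden disc, 110 mm diameter, 30 mm high; leave it where it is. Origin at its underside.
- tape_roll: Bystander: standing roll of yellow tape, 90 mm diameter, 45 mm high; leave it where it is. Origin at its underside.

How it is judged:
On the way, in this order (a step that is already met when the one before it is completed fails the run):
1. with the bar down, all clippings lie in the tray, off the block (x of chip1_mid in the frame of tray between -0.15 and 0.15 m and y of chip1_mid in the frame of tray between -0.135 and 0.135 m and height (world z) of each of chip1_mid, chip2_mid, chip3_mid, chip4_mid, chip5_mid, chip6_mid below 0.036 m and x of chip2_mid in the frame of tray between -0.15 and 0.15 m and y of chip2_mid in the frame of tray between -0.135 and 0.135 m and x of chip3_mid in the frame of tray between -0.15 and 0.15 m and y of chip3_mid in the frame of tray between -0.135 and 0.135 m and x of chip4_mid in the frame of tray between -0.15 and 0.15 m and y of chip4_mid in the frame of tray between -0.135 and 0.135 m and x of chip5_mid in the frame of tray between -0.15 and 0.15 m and y of chip5_mid in the frame of tray between -0.135 and 0.135 m and x of chip6_mid in the frame of tray between -0.15 and 0.15 m and y of chip6_mid in the frame of tray between -0.135 and 0.135 m and value of joint bar below 0.15 rad), for 0.3 s.
2. the clamp bar is lifted well up, the scraper back on the mat (value of joint bar above 0.8 rad and x of scraper_mid in the frame of mat between -0.08 and 0.08 m and y of scraper_mid in the frame of mat between -0.08 and 0.08 m and height (world z) of scraper_mid below 0.06 m and linear speed of scraper below 0.03 m/s), for 0.2 s.
3. every block lies flat on the glass slab (x of block_1_mid in the frame of slab between -0.085 and 0.085 m and y of block_1_mid in the frame of slab between -0.085 and 0.085 m and z of block_1_mid in the frame of slab between 0.008 and 0.018 m and angle between each of block_1_mid, block_2_mid's own z axis and vertical below 0.08 rad and linear speed of each of block_1, block_2 below 0.03 m/s and x of block_2_mid in the frame of slab between -0.085 and 0.085 m and y of block_2_mid in the frame of slab between -0.085 and 0.085 m and z of block_2_mid in the frame of slab between 0.008 and 0.018 m), for 0.2 s.
4. after that the clamp bar is lowered again (value of joint bar below 0.06 rad), for 0.2 s.
At the end, for the whole second after the job is handed in: All clippings in the tray (centres under 36 mm high); each block at rest, flat, face up, unstacked on the glass slab, centre within 85 mm of its middle along each axis; scraper at rest on the mat, centre within 80 mm of its middle along each axis, standing or fallen; bar below 0.06 rad (all of step 3 and x of chip1_mid in the frame of tray between -0.15 and 0.15 m and y of chip1_mid in the frame of tray between -0.135 and 0.135 m and height (world z) of each of chip1_mid, chip2_mid, chip3_mid, chip4_mid, chip5_mid, chip6_mid below 0.036 m and x of chip2_mid in the frame of tray between -0.15 and 0.15 m and y of chip2_mid in the frame of tray between -0.135 and 0.135 m and x of chip3_mid in the frame of tray between -0.15 and 0.15 m and y of chip3_mid in the frame of tray between -0.135 and 0.135 m and x of chip4_mid in the frame of tray between -0.15 and 0.15 m and y of chip4_mid in the frame of tray between -0.135 and 0.135 m and x of chip5_mid in the frame of tray between -0.15 and 0.15 m and y of chip5_mid in the frame of tray between -0.135 and 0.135 m and x of chip6_mid in the frame of tray between -0.15 and 0.15 m and y of chip6_mid in the frame of tray between -0.135 and 0.135 m and x of scraper_mid in the frame of mat between -0.08 and 0.08 m and y of scraper_mid in the frame of mat between -0.08 and 0.08 m and height (world z) of scraper_mid below 0.06 m and linear speed of scraper below 0.03 m/s and value of joint bar below 0.06 rad); the robot touches nothing.
It fails at once if a clipping that lies on a block is touched by the fingers ((contact force between the fingers and chip1 above 0.5 N and z of chip1_mid in the frame of jig between 0.046 and 0.064 m and x of chip1_mid in the frame of jig between -0.19 and -0.03 m and (y of chip1_mid in the frame of jig between 0.03 and 0.09 m or y of chip1_mid in the frame of jig between -0.09 and -0.03 m)) or (contact force between the fingers and chip2 above 0.5 N and z of chip2_mid in the frame of jig between 0.046 and 0.064 m and x of chip2_mid in the frame of jig between -0.19 and -0.03 m and (y of chip2_mid in the frame of jig between 0.03 and 0.09 m or y of chip2_mid in the frame of jig between -0.09 and -0.03 m)) or (contact force between the fingers and chip3 above 0.5 N and z of chip3_mid in the frame of jig between 0.046 and 0.064 m and x of chip3_mid in the frame of jig between -0.19 and -0.03 m and (y of chip3_mid in the frame of jig between 0.03 and 0.09 m or y of chip3_mid in the frame of jig between -0.09 and -0.03 m)) or (contact force between the fingers and chip4 above 0.5 N and z of chip4_mid in the frame of jig between 0.046 and 0.064 m and x of chip4_mid in the frame of jig between -0.19 and -0.03 m and (y of chip4_mid in the frame of jig between 0.03 and 0.09 m or y of chip4_mid in the frame of jig between -0.09 and -0.03 m)) or (contact force between the fingers and chip5 above 0.5 N and z of chip5_mid in the frame of jig between 0.046 and 0.064 m and x of chip5_mid in the frame of jig between -0.19 and -0.03 m and (y of chip5_mid in the frame of jig between 0.03 and 0.09 m or y of chip5_mid in the frame of jig between -0.09 and -0.03 m)) or (contact force between the fingers and chip6 above 0.5 N and z of chip6_mid in the frame of jig between 0.046 and 0.064 m and x of chip6_mid in the frame of jig between -0.19 and -0.03 m and (y of chip6_mid in the frame of jig between 0.03 and 0.09 m or y of chip6_mid in the frame of jig between -0.09 and -0.03 m))).
It fails at once if a bystander is moved more than 30 mm (distance of any of wood_disc, tape_roll from where it was at the start of the episode above 0.03 m).
Of block_2, chip6 only 1 to 2 are there at a start; the rules pass over those that are not, and their reading is None.
Of chip1, chip2, chip3, chip4, chip5 only 2 to 5 are there at a start; the rules pass over those that are not, and their reading is None.
At some moment in a run one of chip1, chip2, chip3, chip4, chip5, chip6, scraper may be knocked a few centimetres aside while the robot is not near it.
Once in a run the grip may slacken for a moment while it holds something.
It also fails if it takes over 210 s, if anything falls off the work surface, if the arm or the gripper's body presses on something with over 40 N, if the wrist force passes 120 N, or if a joint passes its speed limit or range.

### The arm

A 6-joint arm with a two-finger parallel gripper is mounted at the origin on the work surface. World frame = base frame: x ahead of the robot, y to its left, z up, the work surface at z = 0. Lengths are in m, angles in rad, forces in N, time in s.
With the tool pointing down it reaches from about 0.3 to 1 m from the base axis. Payload 5.1 kg.
Tool frame: the origin (TCP) lies midway between the tips of the shut fingers; the grasp point (between the pads) lies 19 mm behind it (r.grasp_offset is the distance from the TCP to the grasp point, in m); y points along the fingers, z is the direction in which the jaws open and shut, and the axes are right-handed (so a half turn about y gives the same grasp; the last joint's range is limited). The gripper opens to 95 mm and grips with 3 to 60 N. Pads are 20 mm wide; open, the fingers measure 119 mm over their backs; the gripper's body (75 mm by 180 mm) begins 59 mm behind the grasp point.
Start: joints at [-1.382, 0.124, 1.65, -0, 1.367, -0.083], TCP at [0.174, -0.626, 0.215] pointing down, gripper open.
Joint ranges: [-2.61, 2.61], [-1.02, 2.33], [0.03, 2.71], [-1.35, 4.49], [0.32, 2.68], [-2.91, 2.91]. Speed limits (rad/s): [2.57, 2.57, 3.14, 3.14, 3.14, 3.14].

### API

Orientations are given as a rotation vector (axis times angle).
In Python, from bench import r, vision gives the robot as it stands.
- The arm moves only by the tool play_rows, never from a script. Its argument "plan" is a list of rows, each an object of numbers: "tx", "ty", "tz": the shift along the tool's x, y, z in m; "ax", "ay", "az": the turn, a rotation vector about the tool's x, y, z in degrees. A call has 1 to 12 rows; each row is the pose to reach, as a shift and turn from the pose commanded when the call began, along the tool's axes at that moment; what a row does not reach only later rows make up. A row lasts 1/10 s, in which the tool goes at most 50 mm and 8.59 degrees, less where a joint would pass 70% of its speed; a pose out of reach is approached as far as the arm can. A call with a gripper value outside its range is refused whole. "fingers" is the closure in counts, from 0 (fully open) to 255 (shut), set as the call begins (left out, the last holds). The fingers move at their own pace and stop on an object; "force" is the grip in N (left out, the last holds). Time passes only in rows, so rows that repeat a pose let the fingers close. It gives the time, the measured TCP pose, the force and the opening at its end, in the units of the state.
- r.sense(): the state, without advancing time (a new reading comes with each control period).
- vision.grab_frame(name): name is "scene" or "top" or "wrist"; returns a dict with "pixels" (480x640x3 uint8, blue, green, red), "camera_matrix" (3x3 intrinsics, pixels), "dist" ([k1, k2, p1, p2, k3] as OpenCV has them; the pictures are not rectified), "extrinsics" (4x4, takes a point from camera to world coordinates). Camera axes: x right, y down, z forward; pixel columns grow to the right and rows downward; lengths in m; the calibration is good to about 2 mm. A picture is of the moment at which its call begins. There is no depth.
- r.sign_off(): hands the job in, once; it reports no verdict.
The state is a dict: "clock": time; "joint_pos": joint angles; "joint_velocities": joint speeds; "joint_torque": joint torques, N m; "eef_pos": TCP position; "ee_rot": TCP orientation; "ft_force": force on the tool from outside, world axes, zero at the start; "torque": the same for the moment, N m; "opening": opening from 0.0 (shut) to 1.0 (fully open).
Only numpy, scipy, OpenCV 4.12 (cv2) and the standard library are available. Lean on these libraries where they do the work, as an engineer would, in place of code of your own. Each camera call takes 0.05 s, during which the arm holds its last target. There are 200 camera calls.

## Working session

There is one attempt and no reset: what is moved stays moved. The work goes in short steps, Python scripts to look and compute and a tool call to move; the robot and the scene stay as the last step left them, time stands still between calls to the robot, and variables do not carry over. Pictures are saved under pics/ and viewed, about 12 in all and at most 16, crops included, and the job is handed in when it is done.

Besides the shell and the picture viewer there is one more tool, called after "Request:" as name([rows], argument=value, ...), one row to a line, values as JSON. play_rows: Moves the arm, as the interface text tells. Its arguments: {"type":"object","properties":{"plan":{"type":"array"},"fingers":{"type":"number"},"force":{"type":"number"}},"required":["plan"]}

```bash
mkdir -p pics; ls; python3 - <<'E'
from bench import r, vision
import cv2,numpy as np
s=r.sense(); print({k:np.round(v,3) for k,v in s.items()}, r.grasp_offset)
for n in("top","scene"):
    f=vision.grab_frame(n); cv2.imwrite(f"pics/{n}0.png",f["pixels"]); print(n,f["camera_matrix"].round(1).tolist(),np.round(f["dist"],3),f["extrinsics"].round(3).tolist())
E
```

```text
pics
{'clock': np.float64(0.0), 'joint_pos': array([-1.382,  0.124,  1.652,  0.   ,  1.368, -0.083]), 'joint_velocities': array([-0.001,  0.001,  0.001, -0.002,  0.001, -0.001]), 'joint_torque': array([ 2.0000e-03, -4.1760e+01, -3.5993e+01,  7.8000e-02,  4.9000e-02,
       -0.0000e+00]), 'eef_pos': array([ 0.174, -0.626,  0.213]), 'ee_rot': array([-0.284,  2.078, -2.074]), 'ft_force': array([0.468, 0.228, 0.591]), 'torque': array([ 0.024, -0.046, -0.061]), 'opening': np.float64(1.001)} 0.0188
top [[584.1, 0.0, 317.4], [0.0, 584.1, 231.2], [0.0, 0.0, 1.0]] [-0.019  0.     0.     0.     0.   ] [[-0.019, -0.991, 0.136, 0.267], [-1.0, 0.019, -0.006, -0.01], [0.003, -0.136, -0.991, 1.418], [0.0, 0.0, 0.0, 1.0]]
scene [[441.5, 0.0, 322.3], [0.0, 441.5, 239.5], [0.0, 0.0, 1.0]] [0.019 0.    0.    0.    0.   ] [[0.048, 0.734, -0.677, 1.053], [0.999, -0.03, 0.039, -0.056], [0.008, -0.678, -0.735, 0.718], [0.0, 0.0, 0.0, 1.0]]
```

View pics/top0.png

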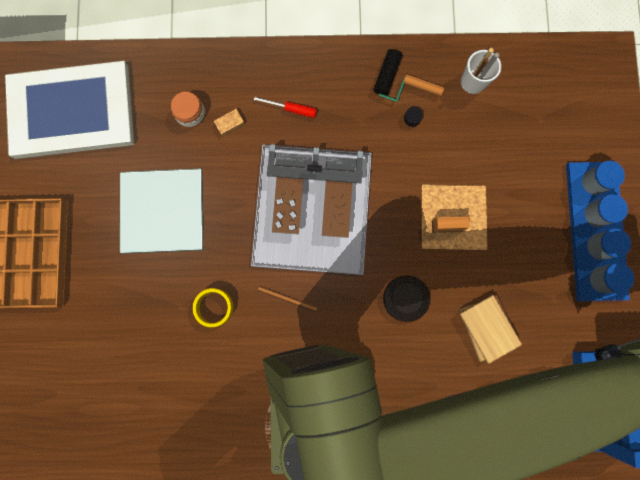

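View pics/scene0.png

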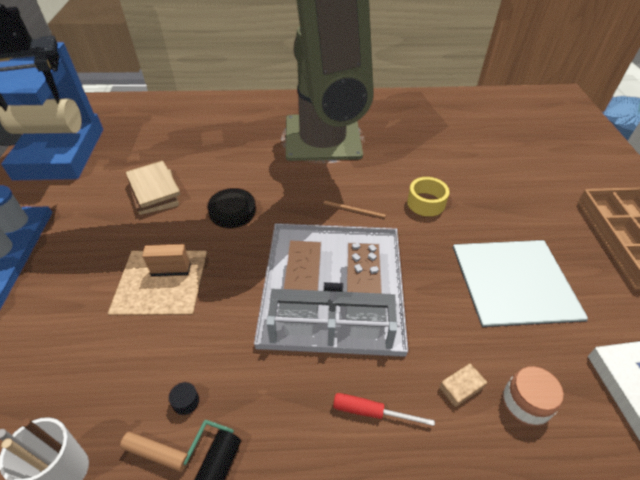

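Top view: the jig (tray corners about (263,147), (371,153), (362,273), (252,267)) has its mouth toward the robot. Six clippings lie on the left block and there is a second block on the right. The slab is on the left and the mat with the scraper on the right.

```bash
cat > h.py <<'E'
from bench import r, vision
import cv2,numpy as np
from scipy.spatial.transform import Rotation as R
def px2w(f,uv,z):
    p=cv2.undistortPoints(np.array(uv,float).reshape(-1,1,2),f["camera_matrix"],f["dist"])[:,0]
    E=f["extrinsics"]; d=np.c_[p,np.ones(len(p))]@E[:3,:3].T; o=E[:3,3]
    return o+d*((z-o[2])/d[:,2])[:,None]
def w2px(f,P):
    E=np.linalg.inv(f["extrinsics"])
    return cv2.projectPoints(np.array(P,float).reshape(-1,3),cv2.Rodrigues(E[:3,:3])[0],E[:3,3],f["camera_matrix"],f["dist"])[0][:,0]
def crop(f,name,x0,y0,x1,y1,s):
    cv2.imwrite(f"pics/{name}.png",cv2.resize(f["pixels"][y0:y1,x0:x1],None,fx=s,fy=s,interpolation=cv2.INTER_CUBIC))
def goto(p,jaw=None,tilt=None):
    """rows' numbers to bring TCP to p (world), tool y down, jaw direction at world yaw (deg)"""
    s=r.sense(); M=R.from_rotvec(s["ee_rot"]); d=M.inv().apply(np.array(p)-s["eef_pos"])
    out=dict(zip(("tx","ty","tz"),d.round(4)))
    if jaw is not None:
        a=np.radians(jaw); best=None
        for k in (0,np.pi):
            z=np.array([np.cos(a+k),np.sin(a+k),0]);y=np.array([0,0,-1.]);x=np.cross(y,z)
            v=np.degrees((M.inv()*R.from_matrix(np.c_[x,y,z])).as_rotvec())
            if best is None or np.linalg.norm(v)<np.linalg.norm(best):best=v
        out.update(zip(("ax","ay","az"),best.round(1)))
    print(out)
def st():
    s=r.sense();M=R.from_rotvec(s["ee_rot"]).as_matrix();z=M[:,2]
    print("t",s["clock"].round(1),"tcp",s["eef_pos"].round(4),"jaw",np.degrees(np.arctan2(z[1],z[0])).round(1),"down",M[:,1].round(3),"F",s["ft_force"].round(1),"op",s["opening"].round(3),"j",s["joint_pos"].round(2))
E
python3 - <<'E'
from h import *
st()
f=vision.grab_frame("top"); im=f["pixels"]
crop(f,"c1",240,135,500,295,3)
tc=px2w(f,[(263,147),(371,153),(362,273),(252,267)],.018);print("tray\n",tc.round(3))
hsv=cv2.cvtColor(im,cv2.COLOR_BGR2HSV)
def rect(mask,z,n):
    c=max(cv2.findContours(mask,cv2.RETR_EXTERNAL,cv2.CHAIN_APPROX_NONE)[0],key=cv2.contourArea)
    b=cv2.boxPoints(cv2.minAreaRect(c));w=px2w(f,b,z);print(n,w[:,:2].round(3).tolist(),w.mean(0).round(3))
m=np.zeros(im.shape[:2],np.uint8);m[160:262,112:212]=1
rect(((im.min(2)>170)*m).astype(np.uint8),.008,"slab")
E
```

```text
Traceback (most recent call last):
  File "h.py", line 27, in st
    print("t",s["clock"].round(1),"tcp",s["eef_pos"].round(4),"jaw",np.degrees(np.arctan2(z[1],z[0])).round(1),"down",M[:,1].round(3),"F",s["ft_force"].round(1),"op",s["opening"].round(3),"j",s["joint_pos"].round(2))
              ^^^^^^^^^^^^^^^^
AttributeError: 'float' object has no attribute 'round'
```

```bash
sed -i 's/s\["clock"\].round(1)/round(float(s["clock"]),1)/; s/s\["opening"\].round(3)/round(float(s["opening"]),3)/' h.py
python3 - <<'E'
from h import *
st()
f=vision.grab_frame("top"); im=f["pixels"]
crop(f,"c1",240,135,500,295,3)
tc=px2w(f,[(263,147),(371,153),(362,273),(252,267)],.018);print("tray\n",tc.round(3))
def rect(mask,z,n):
    c=max(cv2.findContours(mask,cv2.RETR_EXTERNAL,cv2.CHAIN_APPROX_NONE)[0],key=cv2.contourArea)
    b=cv2.boxPoints(cv2.minAreaRect(c));w=px2w(f,b,z);print(n,w[:,:2].round(3).tolist(),w.mean(0).round(3))
m=np.zeros(im.shape[:2],np.uint8);m[160:262,112:212]=1
rect(((im.min(2)>170)*m).astype(np.uint8),.008,"slab")
E
```

```text
t 0.1 tcp [ 0.1743 -0.6256  0.2135] jaw -74.4 down [-0.     0.002 -1.   ] F [ 0.3  0.9 -0. ] op 1.0 j [-1.38  0.12  1.65 -0.    1.37 -0.08]
tray
 [[ 0.671  0.113  0.018]
 [ 0.651 -0.153  0.018]
 [ 0.356 -0.122  0.018]
 [ 0.375  0.141  0.018]]
slab [[0.621, 0.472], [0.621, 0.27], [0.418, 0.264], [0.418, 0.463]] [0.52  0.367 0.008]
```

View pics/c1.png

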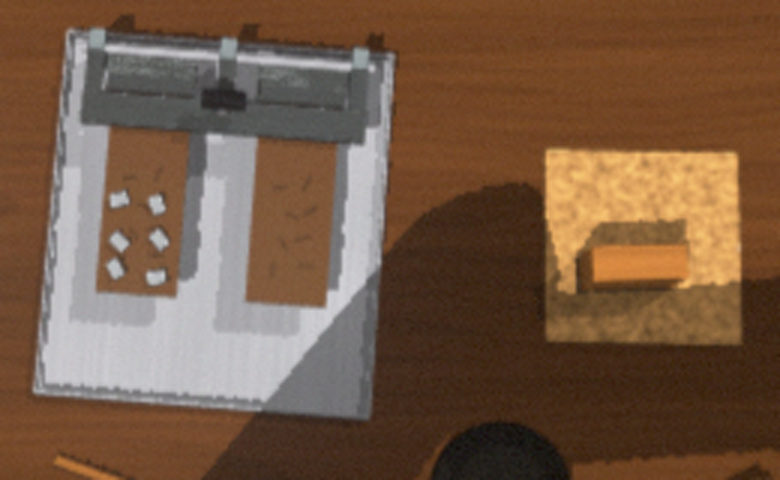

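The crop shows six clippings at (120,200), (157,203), (120,241), (158,239), (116,269), (156,277). The front edge of the left block runs (97,291)–(176,297), and the scraper top is near (641,266).

```bash
python3 - <<'E'
from h import *
from scipy.optimize import least_squares
f=vision.grab_frame("top")
c=lambda p:np.array(p,float)/3+[240,135]-[1/3,1/3]
obs=[((97,291),(-.1925,.092,.055)),((176,297),(-.1925,.028,.055)),((246,302),(-.1925,-.028,.055)),((326,306),(-.1925,-.092,.055)),
((82,123),(-.062,.113,.0665)),((365,143),(-.062,-.113,.0665)),((68,30),(.025,.135,.018)),((396,54),(.025,-.135,.018)),((370,418),(-.275,-.135,.018)),((33,394),(-.275,.135,.018))]
P=np.array([o[1] for o in obs]);U=c([o[0] for o in obs])
def T(q,P): 
    P=np.array(P,float).reshape(-1,3);a=q[2];Rm=np.array([[np.cos(a),-np.sin(a)],[np.sin(a),np.cos(a)]]);return np.c_[P[:,:2]@Rm.T+q[:2],P[:,2]]
s=least_squares(lambda q:(w2px(f,T(q,P))-U).ravel(),[.65,0,0]);q=s.x
print("jig",q.round(4),np.degrees(q[2]).round(2),"res px\n",s.fun.reshape(-1,2).round(1).tolist())
np.save("jig.npy",q)
ch=px2w(f,c([(120,200),(157,203),(120,241),(158,239),(116,269),(156,277)]),.062)
a=q[2];Rm=np.array([[np.cos(a),-np.sin(a)],[np.sin(a),np.cos(a)]])
print("chips jig",((ch[:,:2]-q[:2])@Rm).round(3).tolist())
sc=px2w(f,c([(594,249),(688,244),(688,281),(595,288)]),.069);print("scr",sc.round(3).tolist(),sc.mean(0).round(3))
mm=px2w(f,c([(546,150),(738,153),(741,345),(546,341)]),.004);print("mat",mm.mean(0).round(3))
E
cat >> h.py <<'E'
import os
if os.path.exists("jig.npy"):
    Q=np.load("jig.npy");_a=Q[2];_R=np.array([[np.cos(_a),-np.sin(_a)],[np.sin(_a),np.cos(_a)]])
    def J(x,y,z): return np.r_[_R@[x,y]+Q[:2],z]
    def invJ(p): return (np.array(p)[...,:2]-Q[:2])@_R
    JD=np.degrees(_a)
E
```

```text
jig [ 0.6389 -0.0176 -0.0945] -5.42 res px
 [[-1.0, -0.5], [-0.3, -0.4], [0.1, -0.3], [0.5, 0.4], [-0.5, -0.2], [0.4, 0.2], [-0.0, 0.3], [-0.3, 0.4], [0.6, 0.4], [0.7, -0.1]]
chips jig [[-0.121, 0.077], [-0.121, 0.048], [-0.154, 0.074], [-0.15, 0.045], [-0.176, 0.076], [-0.18, 0.044]]
scr [[0.479, -0.3, 0.069], [0.481, -0.373, 0.069], [0.452, -0.372, 0.069], [0.448, -0.299, 0.069]] [ 0.465 -0.336  0.069]
mat [ 0.49  -0.354  0.004]
```

```bash
python3 -c "
from h import *
goto([.465,-.336,.15],0)"
```

```text
{'tx': np.float64(-0.3577), 'ty': np.float64(0.0642), 'tz': np.float64(-0.201), 'ax': np.float64(0.1), 'ay': np.float64(-74.4), 'az': np.float64(-0.1)}
```

Request:
play_rows([
  {"tx": -0.358,"ty": 0.064,"tz": -0.201,"ay": -74.4},
  {"tx": -0.358,"ty": 0.064,"tz": -0.201,"ay": -74.4},
  {"tx": -0.358,"ty": 0.064,"tz": -0.201,"ay": -74.4},
  {"tx": -0.358,"ty": 0.064,"tz": -0.201,"ay": -74.4},
  {"tx": -0.358,"ty": 0.064,"tz": -0.201,"ay": -74.4},
  {"tx": -0.358,"ty": 0.064,"tz": -0.201,"ay": -74.4},
  {"tx": -0.358,"ty": 0.064,"tz": -0.201,"ay": -74.4},
  {"tx": -0.358,"ty": 0.064,"tz": -0.201,"ay": -74.4},
  {"tx": -0.358,"ty": 0.064,"tz": -0.201,"ay": -74.4},
  {"tx": -0.358,"ty": 0.064,"tz": -0.201,"ay": -74.4},
  {"tx": -0.358,"ty": 0.064,"tz": -0.201,"ay": -74.4},
  {"tx": -0.358,"ty": 0.064,"tz": -0.201,"ay": -74.4},
], fingers=0, force=40)

```text
validation failed for argument at $.pl...
```

```bash
python3 - <<'E'
from h import *
st()
f=vision.grab_frame("wrist"); cv2.imwrite("pics/w1.png",f["pixels"])
print(w2px(f,[(.465,-.336,.069),(.465,-.298,.069),(.465,-.374,.069)]).round())
goto([.465,-.336,.036],0)
E
```

```text
t 0.2 tcp [ 0.1744 -0.6257  0.2139] jaw -74.4 down [-0.     0.001 -1.   ] F [ 1.  -0.1  0.2] op 1.0 j [-1.38  0.12  1.65  0.    1.37 -0.08]
[[  38. -263.]
 [ -14. -277.]
 [  90. -247.]]
{'tx': np.float64(-0.3577), 'ty': np.float64(0.1783), 'tz': np.float64(-0.201), 'ax': np.float64(0.0), 'ay': np.float64(-74.4), 'az': np.float64(-0.0)}
```

View pics/w1.png

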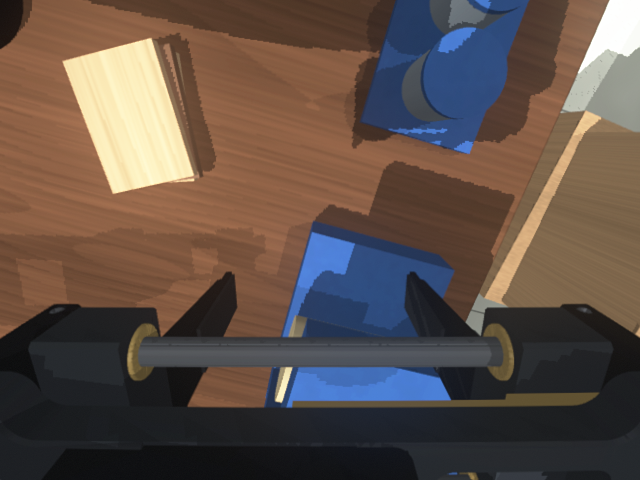

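The move was refused, so the wrist view (fingers at columns 230 and 410) still shows the start pose with no scraper in sight. I'll retry with all six keys in each row.

Request:
play_rows([
  {"tx": -0.04,"ty": 0.0,"tz": -0.02,"ax": 0,"ay": -8,"az": 0},
], fingers=0, force=40)

```text
clock: 0.35
eef_pos: [0.2053, -0.5979, 0.2142]
ee_rot: [-0.416, 1.996, -1.997]
ft_force: [2.0, 0.8, -0.1]
opening: 1.0
```

```bash
python3 -c "
from h import *
goto([.465,-.336,.15],0)"
```

```text
{'tx': np.float64(-0.3427), 'ty': np.float64(0.0637), 'tz': np.float64(-0.1367), 'ax': np.float64(0.0), 'ay': np.float64(-66.5), 'az': np.float64(0.1)}
```

Request:
play_rows([
  {"tx": -0.343,"ty": 0.064,"tz": -0.137,"ax": 0,"ay": -66.5,"az": 0},
  {"tx": -0.343,"ty": 0.064,"tz": -0.137,"ax": 0,"ay": -66.5,"az": 0},
  {"tx": -0.343,"ty": 0.064,"tz": -0.137,"ax": 0,"ay": -66.5,"az": 0},
  {"tx": -0.343,"ty": 0.064,"tz": -0.137,"ax": 0,"ay": -66.5,"az": 0},
  {"tx": -0.343,"ty": 0.064,"tz": -0.137,"ax": 0,"ay": -66.5,"az": 0},
  {"tx": -0.343,"ty": 0.064,"tz": -0.137,"ax": 0,"ay": -66.5,"az": 0},
  {"tx": -0.343,"ty": 0.064,"tz": -0.137,"ax": 0,"ay": -66.5,"az": 0},
  {"tx": -0.343,"ty": 0.064,"tz": -0.137,"ax": 0,"ay": -66.5,"az": 0},
  {"tx": -0.343,"ty": 0.064,"tz": -0.137,"ax": 0,"ay": -66.5,"az": 0},
  {"tx": -0.343,"ty": 0.064,"tz": -0.137,"ax": 0,"ay": -66.5,"az": 0},
  {"tx": -0.343,"ty": 0.064,"tz": -0.137,"ax": 0,"ay": -66.5,"az": 0},
], fingers=0, force=40)

```text
clock: 1.45
eef_pos: [0.4667, -0.3343, 0.151]
ee_rot: [-1.209, 1.209, -1.21]
ft_force: [-1.1, -0.4, 0.1]
opening: 0.996
```

```bash
python3 - <<'E'
from h import *
st()
f=vision.grab_frame("wrist"); cv2.imwrite("pics/w2.png",f["pixels"])
print(w2px(f,[(.465,-.336,.069),(.465,-.298,.069),(.465,-.374,.069)]).round().tolist())
goto([.465,-.336,.036],0)
E
```

```text
t 1.4 tcp [ 0.4667 -0.3343  0.151 ] jaw -0.0 down [ 0.    -0.001 -1.   ] F [-1.1 -0.4  0.1] op 0.996 j [-0.71  0.01  1.88 -0.    1.25 -0.71]
[[319.0, 248.0], [319.0, 201.0], [319.0, 291.0]]
{'tx': np.float64(0.0014), 'ty': np.float64(0.115), 'tz': np.float64(-0.0016), 'ax': np.float64(-0.0), 'ay': np.float64(-0.1), 'az': np.float64(0.0)}
```

View pics/w2.png

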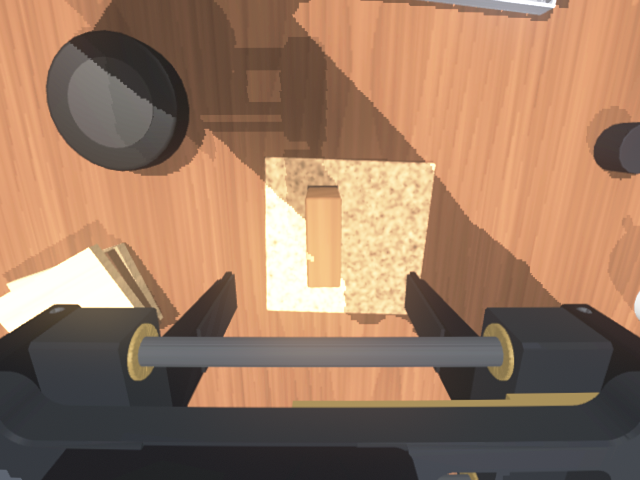

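The wrist view shows the scraper standing square at columns 307–341, rows 196–286, within a few mm of my estimate. Next I descend and grip.

Request:
play_rows([
  {"tx": -0.003,"ty": 0.045,"tz": 0.001,"ax": 0,"ay": 0,"az": 0},
  {"tx": -0.003,"ty": 0.085,"tz": 0.001,"ax": 0,"ay": 0,"az": 0},
  {"tx": -0.003,"ty": 0.115,"tz": 0.001,"ax": 0,"ay": 0,"az": 0},
  {"tx": -0.003,"ty": 0.115,"tz": 0.001,"ax": 0,"ay": 0,"az": 0},
  {"tx": -0.003,"ty": 0.115,"tz": 0.001,"ax": 0,"ay": 0,"az": 0},
], fingers=0, force=40)

```text
clock: 2.0
eef_pos: [0.4678, -0.3313, 0.0361]
ee_rot: [-1.209, 1.21, -1.209]
ft_force: [-0.5, -0.1, 0.2]
opening: 1.002
```

Request:
play_rows([
  {"tx": 0,"ty": 0,"tz": 0,"ax": 0,"ay": 0,"az": 0},
  {"tx": 0,"ty": 0,"tz": 0,"ax": 0,"ay": 0,"az": 0},
  {"tx": 0,"ty": 0,"tz": 0,"ax": 0,"ay": 0,"az": 0},
  {"tx": 0,"ty": 0,"tz": 0,"ax": 0,"ay": 0,"az": 0},
  {"tx": 0,"ty": 0,"tz": 0,"ax": 0,"ay": 0,"az": 0},
  {"tx": 0,"ty": 0,"tz": 0,"ax": 0,"ay": 0,"az": 0},
  {"tx": 0,"ty": 0,"tz": 0,"ax": 0,"ay": 0,"az": 0},
  {"tx": 0,"ty": 0,"tz": 0,"ax": 0,"ay": 0,"az": 0},
  {"tx": 0,"ty": 0,"tz": 0,"ax": 0,"ay": 0,"az": 0},
  {"tx": 0,"ty": 0,"tz": 0,"ax": 0,"ay": 0,"az": 0},
], fingers=255, force=40)

```text
clock: 3.0
eef_pos: [0.4682, -0.3303, 0.0355]
ee_rot: [-1.21, 1.208, -1.208]
ft_force: [-0.2, 0.1, -1.3]
opening: 0.291
```

Request:
play_rows([
  {"tx": 0,"ty": -0.05,"tz": 0,"ax": 0,"ay": 0,"az": 0},
  {"tx": 0,"ty": -0.1,"tz": 0,"ax": 0,"ay": 0,"az": 0},
  {"tx": 0,"ty": -0.15,"tz": 0,"ax": 0,"ay": 0,"az": 0},
  {"tx": 0,"ty": -0.15,"tz": 0,"ax": 0,"ay": 0,"az": 0},
  {"tx": 0,"ty": -0.15,"tz": 0,"ax": 0,"ay": 0,"az": 0},
], fingers=255, force=40)

```text
clock: 3.5
eef_pos: [0.4688, -0.3309, 0.1873]
ee_rot: [-1.21, 1.205, -1.211]
ft_force: [0.2, 0.2, -2.3]
opening: 0.294
```

```bash
python3 - <<'E'
from h import *
st()
print(JD); goto(J(-.084,.060,.20),JD); goto(J(-.084,.060,.09),JD)
E
```

```text
t 3.5 tcp [ 0.4688 -0.3309  0.1873] jaw 0.1 down [ 0.002 -0.002 -1.   ] F [ 0.2  0.2 -2.3] op 0.294 j [-0.71 -0.03  1.85 -0.    1.31 -0.71]
-5.415132508836227
{'tx': np.float64(-0.3809), 'ty': np.float64(-0.0133), 'tz': np.float64(0.0926), 'ax': np.float64(-0.1), 'ay': np.float64(5.5), 'az': np.float64(0.1)}
{'tx': np.float64(-0.3811), 'ty': np.float64(0.0967), 'tz': np.float64(0.0924), 'ax': np.float64(-0.1), 'ay': np.float64(5.5), 'az': np.float64(0.1)}
```

Request:
play_rows([
  {"tx": -0.381,"ty": -0.01,"tz": 0.0925,"ax": 0,"ay": 5.5,"az": 0},
  {"tx": -0.381,"ty": -0.01,"tz": 0.0925,"ax": 0,"ay": 5.5,"az": 0},
  {"tx": -0.381,"ty": -0.01,"tz": 0.0925,"ax": 0,"ay": 5.5,"az": 0},
  {"tx": -0.381,"ty": -0.01,"tz": 0.0925,"ax": 0,"ay": 5.5,"az": 0},
  {"tx": -0.381,"ty": -0.01,"tz": 0.0925,"ax": 0,"ay": 5.5,"az": 0},
  {"tx": -0.381,"ty": -0.01,"tz": 0.0925,"ax": 0,"ay": 5.5,"az": 0},
  {"tx": -0.381,"ty": -0.01,"tz": 0.0925,"ax": 0,"ay": 5.5,"az": 0},
  {"tx": -0.381,"ty": -0.01,"tz": 0.0925,"ax": 0,"ay": 5.5,"az": 0},
  {"tx": -0.381,"ty": -0.01,"tz": 0.0925,"ax": 0,"ay": 5.5,"az": 0},
  {"tx": -0.381,"ty": -0.01,"tz": 0.0925,"ax": 0,"ay": 5.5,"az": 0},
], fingers=255, force=40)

```text
clock: 4.5
eef_pos: [0.5588, 0.0514, 0.1928]
ee_rot: [-1.168, 1.28, -1.275]
ft_force: [-0.2, 0.5, -0.5]
opening: 0.293
```

```bash
python3 - <<'E'
from h import *
st()
p=r.sense()["eef_pos"]; print("jig",invJ(p)); goto(J(-.084,.060,.089),JD)
f=vision.grab_frame("wrist"); crop(f,"w3",0,0,640,480,1)
E
```

```text
t 4.5 tcp [0.5588 0.0514 0.1928] jaw -5.3 down [-0.005 -0.001 -1.   ] F [-0.2  0.5 -0.5] op 0.293 j [-0.   -0.05  1.87 -0.    1.33  0.09]
jig [-0.08624873  0.06109761]
{'tx': np.float64(0.001), 'ty': np.float64(0.1037), 'tz': np.float64(0.0028), 'ax': np.float64(0.3), 'ay': np.float64(0.1), 'az': np.float64(0.1)}
```

View pics/w3.png

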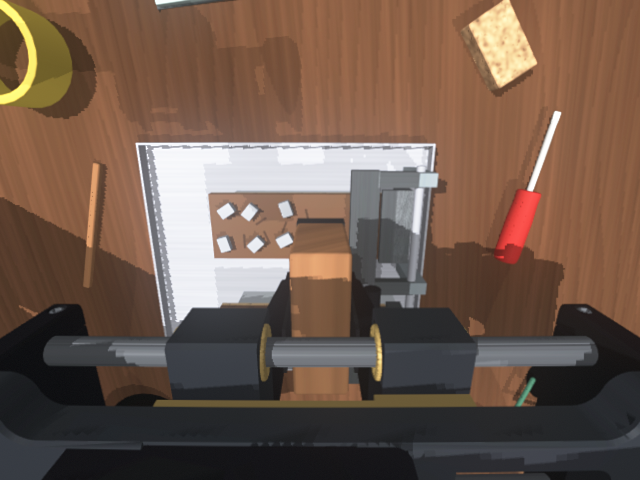

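The wrist view shows the scraper above the block, with all six clippings between columns 215 and 293, in front of it. I lower it in the gap behind them.

Request:
play_rows([
  {"tx": 0.001,"ty": 0.04,"tz": 0.004,"ax": 0,"ay": 0,"az": 0},
  {"tx": 0.001,"ty": 0.07,"tz": 0.004,"ax": 0,"ay": 0,"az": 0},
  {"tx": 0.001,"ty": 0.09,"tz": 0.004,"ax": 0,"ay": 0,"az": 0},
  {"tx": 0.001,"ty": 0.1,"tz": 0.004,"ax": 0,"ay": 0,"az": 0},
  {"tx": 0.001,"ty": 0.1045,"tz": 0.004,"ax": 0,"ay": 0,"az": 0},
  {"tx": 0.001,"ty": 0.1045,"tz": 0.004,"ax": 0,"ay": 0,"az": 0},
], fingers=255, force=40)

```text
clock: 5.15
eef_pos: [0.564, 0.0486, 0.0911]
ee_rot: [-1.163, 1.28, -1.279]
ft_force: [-0.6, -0.6, -0.2]
opening: 0.294
```

```bash
python3 - <<'E'
from h import *
st()
p=r.sense()["eef_pos"]; print("jig",invJ(p)); goto(J(-.206,.060,.0875),JD)
f=vision.grab_frame("scene"); x,y=w2px(f,[J(-.12,.06,.06)])[0].astype(int); crop(f,"s1",x-100,y-75,x+100,y+75,4)
E
```

```text
t 5.2 tcp [0.564  0.0486 0.0911] jaw -5.5 down [-0. -0. -1.] F [-0.6 -0.6 -0.2] op 0.294 j [-0.01  0.05  1.95 -0.    1.15  0.09]
jig [-0.08076879  0.05881057]
{'tx': np.float64(-0.001), 'ty': np.float64(0.0036), 'tz': np.float64(-0.1252), 'ax': np.float64(0.0), 'ay': np.float64(-0.1), 'az': np.float64(0.0)}
```

View pics/s1.png

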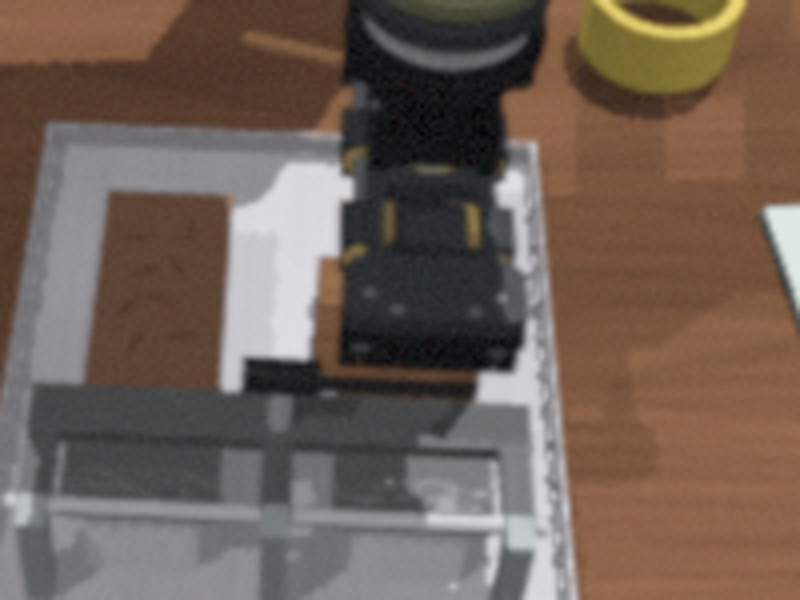

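Request:
play_rows([
  {"tx": -0.001,"ty": 0.0035,"tz": -0.001,"ax": 0,"ay": 0,"az": 0},
  {"tx": -0.001,"ty": 0.0035,"tz": -0.006,"ax": 0,"ay": 0,"az": 0},
  {"tx": -0.001,"ty": 0.0035,"tz": -0.014,"ax": 0,"ay": 0,"az": 0},
  {"tx": -0.001,"ty": 0.0035,"tz": -0.022,"ax": 0,"ay": 0,"az": 0},
  {"tx": -0.001,"ty": 0.0035,"tz": -0.03,"ax": 0,"ay": 0,"az": 0},
  {"tx": -0.001,"ty": 0.0035,"tz": -0.038,"ax": 0,"ay": 0,"az": 0},
  {"tx": -0.001,"ty": 0.0035,"tz": -0.046,"ax": 0,"ay": 0,"az": 0},
  {"tx": -0.001,"ty": 0.0035,"tz": -0.054,"ax": 0,"ay": 0,"az": 0},
  {"tx": -0.001,"ty": 0.0035,"tz": -0.062,"ax": 0,"ay": 0,"az": 0},
  {"tx": -0.001,"ty": 0.0035,"tz": -0.07,"ax": 0,"ay": 0,"az": 0},
], fingers=255, force=40)

```text
clock: 6.2
eef_pos: [0.494, 0.057, 0.0878]
ee_rot: [-1.163, 1.278, -1.279]
ft_force: [1.0, -0.3, 0.0]
opening: 0.29
```

```bash
python3 - <<'E'
from h import *
st()
p=r.sense()["eef_pos"]; print("jig",invJ(p)); goto(J(-.210,.060,.0875),JD)
f=vision.grab_frame("wrist"); crop(f,"w4",0,0,640,480,1)
E
```

```text
t 6.2 tcp [0.494  0.057  0.0878] jaw -5.4 down [ 0.  0. -1.] F [ 1.  -0.3  0. ] op 0.29 j [ 0.01 -0.1   2.1   0.    1.14  0.1 ]
jig [-0.15129847  0.0606041 ]
{'tx': np.float64(0.0006), 'ty': np.float64(0.0002), 'tz': np.float64(-0.0587), 'ax': np.float64(-0.0), 'ay': np.float64(-0.0), 'az': np.float64(-0.0)}
```

View pics/w4.png

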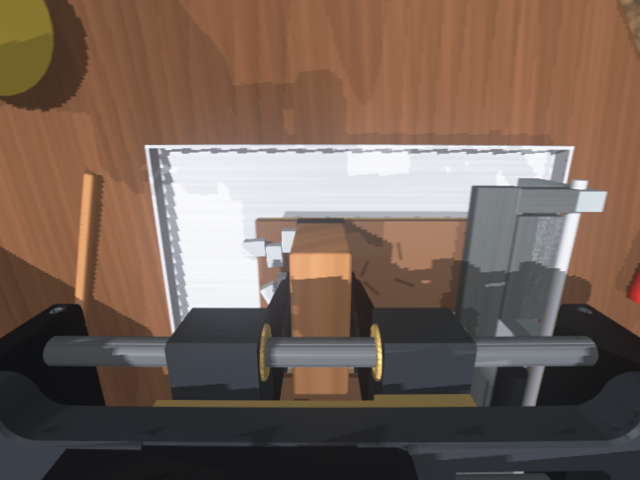

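The clippings are piled ahead of the scraper face (columns 245–295, rows 235–300) and the face behind it is clean. I continue off the front end.

Request:
play_rows([
  {"tx": 0,"ty": 0,"tz": -0.006,"ax": 0,"ay": 0,"az": 0},
  {"tx": 0,"ty": 0,"tz": -0.012,"ax": 0,"ay": 0,"az": 0},
  {"tx": 0,"ty": 0,"tz": -0.018,"ax": 0,"ay": 0,"az": 0},
  {"tx": 0,"ty": 0,"tz": -0.024,"ax": 0,"ay": 0,"az": 0},
  {"tx": 0,"ty": 0,"tz": -0.03,"ax": 0,"ay": 0,"az": 0},
  {"tx": 0,"ty": 0,"tz": -0.036,"ax": 0,"ay": 0,"az": 0},
  {"tx": 0,"ty": 0,"tz": -0.042,"ax": 0,"ay": 0,"az": 0},
  {"tx": 0,"ty": 0,"tz": -0.048,"ax": 0,"ay": 0,"az": 0},
  {"tx": 0,"ty": 0,"tz": -0.054,"ax": 0,"ay": 0,"az": 0},
  {"tx": 0,"ty": 0,"tz": -0.06,"ax": 0,"ay": 0,"az": 0},
  {"tx": 0,"ty": 0,"tz": -0.064,"ax": 0,"ay": 0,"az": 0},
], fingers=255, force=40)

```text
clock: 7.35
eef_pos: [0.4302, 0.0631, 0.0876]
ee_rot: [-1.163, 1.279, -1.279]
ft_force: [0.5, 0.8, -1.3]
opening: 0.291
```

Request:
play_rows([
  {"tx": 0,"ty": -0.05,"tz": 0,"ax": 0,"ay": 0,"az": 0},
  {"tx": 0,"ty": -0.1,"tz": 0,"ax": 0,"ay": 0,"az": 0},
  {"tx": 0,"ty": -0.11,"tz": 0,"ax": 0,"ay": 0,"az": 0},
  {"tx": 0,"ty": -0.11,"tz": 0,"ax": 0,"ay": 0,"az": 0},
], fingers=255, force=40)

```text
clock: 7.75
eef_pos: [0.4324, 0.0631, 0.2006]
ee_rot: [-1.158, 1.274, -1.281]
ft_force: [-0.4, -0.2, -2.1]
opening: 0.291
```

```bash
python3 - <<'E'
from h import *
st()
goto([.485,-.345,.19],0)
E
```

```text
t 7.8 tcp [0.4324 0.0631 0.2006] jaw -5.4 down [ 0.006  0.    -1.   ] F [-0.4 -0.2 -2.1] op 0.291 j [ 0.02 -0.37  2.12 -0.    1.38  0.12]
{'tx': np.float64(0.4013), 'ty': np.float64(0.0108), 'tz': np.float64(0.0909), 'ax': np.float64(-0.3), 'ay': np.float64(-5.4), 'az': np.float64(-0.0)}
```

Request:
play_rows([
  {"tx": 0.401,"ty": 0.01,"tz": 0.091,"ax": 0,"ay": -5.4,"az": 0},
  {"tx": 0.401,"ty": 0.01,"tz": 0.091,"ax": 0,"ay": -5.4,"az": 0},
  {"tx": 0.401,"ty": 0.01,"tz": 0.091,"ax": 0,"ay": -5.4,"az": 0},
  {"tx": 0.401,"ty": 0.01,"tz": 0.091,"ax": 0,"ay": -5.4,"az": 0},
  {"tx": 0.401,"ty": 0.01,"tz": 0.091,"ax": 0,"ay": -5.4,"az": 0},
  {"tx": 0.401,"ty": 0.01,"tz": 0.091,"ax": 0,"ay": -5.4,"az": 0},
  {"tx": 0.401,"ty": 0.01,"tz": 0.091,"ax": 0,"ay": -5.4,"az": 0},
  {"tx": 0.401,"ty": 0.01,"tz": 0.091,"ax": 0,"ay": -5.4,"az": 0},
  {"tx": 0.401,"ty": 0.01,"tz": 0.091,"ax": 0,"ay": -5.4,"az": 0},
  {"tx": 0.401,"ty": 0.01,"tz": 0.091,"ax": 0,"ay": -5.4,"az": 0},
], fingers=255, force=40)

```text
clock: 8.75
eef_pos: [0.4822, -0.3453, 0.1845]
ee_rot: [-1.208, 1.216, -1.207]
ft_force: [0.3, -0.5, -1.6]
opening: 0.297
```

```bash
python3 - <<'E'
from h import *
st()
goto([.485,-.345,.0365],0)
f=vision.grab_frame("top"); crop(f,"t2",225,125,385,305,3.2)
E
```

```text
t 8.8 tcp [ 0.4822 -0.3453  0.1845] jaw -0.2 down [-0.004  0.003 -1.   ] F [ 0.3 -0.5 -1.6] op 0.297 j [-0.71  0.02  1.81  0.    1.32 -0.71]
{'tx': np.float64(0.0002), 'ty': np.float64(0.148), 'tz': np.float64(0.0034), 'ax': np.float64(0.2), 'ay': np.float64(-0.2), 'az': np.float64(-0.2)}
```

View pics/t2.png

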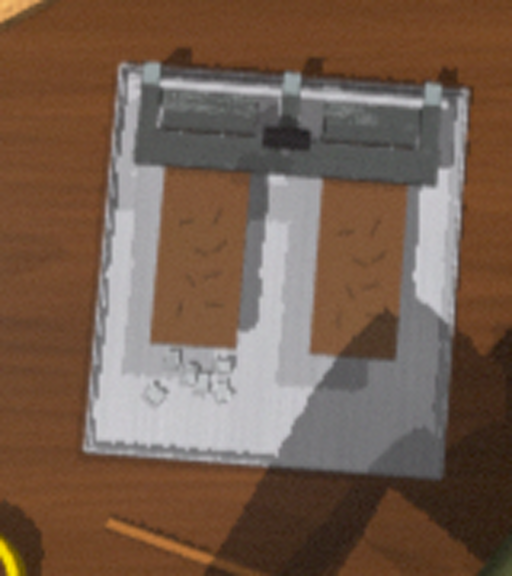

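Top view: both block faces are clean, and six clippings lie on the tray floor in front of the left block, around (155–225, 357–392). Now I set the scraper back.

Request:
play_rows([
  {"tx": 0,"ty": 0.05,"tz": 0.003,"ax": 0,"ay": 0,"az": 0},
  {"tx": 0,"ty": 0.1,"tz": 0.003,"ax": 0,"ay": 0,"az": 0},
  {"tx": 0,"ty": 0.13,"tz": 0.003,"ax": 0,"ay": 0,"az": 0},
  {"tx": 0,"ty": 0.143,"tz": 0.003,"ax": 0,"ay": 0,"az": 0},
  {"tx": 0,"ty": 0.148,"tz": 0.003,"ax": 0,"ay": 0,"az": 0},
  {"tx": 0,"ty": 0.148,"tz": 0.003,"ax": 0,"ay": 0,"az": 0},
  {"tx": 0,"ty": 0.148,"tz": 0.003,"ax": 0,"ay": 0,"az": 0},
], fingers=255, force=40)

```text
clock: 9.5
eef_pos: [0.4879, -0.3455, 0.0421]
ee_rot: [-1.209, 1.206, -1.212]
ft_force: [-0.5, 0.8, -0.6]
opening: 0.295
```

Request:
play_rows([
  {"tx": 0,"ty": 0,"tz": 0,"ax": 0,"ay": 0,"az": 0},
  {"tx": 0,"ty": 0,"tz": 0,"ax": 0,"ay": 0,"az": 0},
  {"tx": 0,"ty": 0,"tz": 0,"ax": 0,"ay": 0,"az": 0},
  {"tx": 0,"ty": 0,"tz": 0,"ax": 0,"ay": 0,"az": 0},
  {"tx": 0,"ty": 0,"tz": 0,"ax": 0,"ay": 0,"az": 0},
  {"tx": 0,"ty": 0,"tz": 0,"ax": 0,"ay": 0,"az": 0},
], fingers=0, force=40)

```text
clock: 10.1
eef_pos: [0.4864, -0.3448, 0.0396]
ee_rot: [-1.209, 1.21, -1.21]
ft_force: [0.4, -0.4, -0.3]
opening: 0.739
```

Request:
play_rows([
  {"tx": 0,"ty": -0.03,"tz": 0,"ax": 0,"ay": 0,"az": 0},
  {"tx": 0,"ty": -0.08,"tz": 0,"ax": 0,"ay": 0,"az": 0},
  {"tx": 0,"ty": -0.13,"tz": 0,"ax": 0,"ay": 0,"az": 0},
  {"tx": 0,"ty": -0.17,"tz": 0,"ax": 0,"ay": 0,"az": 0},
  {"tx": 0,"ty": -0.17,"tz": 0,"ax": 0,"ay": 0,"az": 0},
], fingers=0, force=40)

```text
clock: 10.6
eef_pos: [0.4896, -0.3474, 0.2184]
ee_rot: [-1.208, 1.197, -1.221]
ft_force: [0.3, -0.0, -0.1]
opening: 1.0
```

```bash
python3 - <<'E'
from h import *
st()
goto(J(-.045,0,.20),JD+90)
goto(J(-.045,0,.083),JD+90)
E
```

```text
t 10.6 tcp [ 0.4896 -0.3474  0.2184] jaw -0.0 down [ 0.011 -0.009 -1.   ] F [ 0.3 -0.  -0.1] op 1.0 j [-0.71  0.    1.77  0.    1.35 -0.71]
{'tx': np.float64(-0.3342), 'ty': np.float64(0.0165), 'tz': np.float64(0.1042), 'ax': np.float64(-0.1), 'ay': np.float64(-84.6), 'az': np.float64(0.9)}
{'tx': np.float64(-0.3353), 'ty': np.float64(0.1335), 'tz': np.float64(0.1029), 'ax': np.float64(-0.1), 'ay': np.float64(-84.6), 'az': np.float64(0.9)}
```

Request:
play_rows([
  {"tx": -0.334,"ty": 0.016,"tz": 0.104,"ax": 0,"ay": -84.6,"az": 0.9},
  {"tx": -0.334,"ty": 0.016,"tz": 0.104,"ax": 0,"ay": -84.6,"az": 0.9},
  {"tx": -0.334,"ty": 0.016,"tz": 0.104,"ax": 0,"ay": -84.6,"az": 0.9},
  {"tx": -0.334,"ty": 0.016,"tz": 0.104,"ax": 0,"ay": -84.6,"az": 0.9},
  {"tx": -0.334,"ty": 0.016,"tz": 0.104,"ax": 0,"ay": -84.6,"az": 0.9},
  {"tx": -0.334,"ty": 0.016,"tz": 0.104,"ax": 0,"ay": -84.6,"az": 0.9},
  {"tx": -0.334,"ty": 0.016,"tz": 0.104,"ax": 0,"ay": -84.6,"az": 0.9},
  {"tx": -0.334,"ty": 0.016,"tz": 0.104,"ax": 0,"ay": -84.6,"az": 0.9},
  {"tx": -0.334,"ty": 0.016,"tz": 0.104,"ax": 0,"ay": -84.6,"az": 0.9},
  {"tx": -0.334,"ty": 0.016,"tz": 0.104,"ax": 0,"ay": -84.6,"az": 0.9},
  {"tx": -0.334,"ty": 0.016,"tz": 0.104,"ax": 0,"ay": -84.6,"az": 0.9},
  {"tx": -0.334,"ty": 0.016,"tz": 0.104,"ax": 0,"ay": -84.6,"az": 0.9},
], fingers=0, force=40)

```text
clock: 11.8
eef_pos: [0.5903, -0.0109, 0.1929]
ee_rot: [-1.559, 0.085, -0.068]
ft_force: [0.1, 1.0, 0.6]
opening: 1.003
```

```bash
python3 - <<'E'
from h import *
st()
goto(J(-.045,0,.083),JD+90)
f=vision.grab_frame("wrist"); print(w2px(f,[J(-.045,0,.11),J(-.045,.017,.102),J(-.045,-.017,.102)]).round())
cv2.imwrite("pics/w5.png",f["pixels"])
f=vision.grab_frame("top"); 
c=px2w(f,[(0,0)],0)
m=cv2.inRange(cv2.cvtColor(f["pixels"],cv2.COLOR_BGR2HSV),(0,0,0),(180,255,255))
cv2.imwrite("pics/w5.png",np.vstack([cv2.resize(vision.grab_frame("wrist")["pixels"],(480,360)),cv2.resize(f["pixels"][165:265,405:505],(240,240),interpolation=cv2.INTER_CUBIC).repeat(2,axis=1)]))
E
```

```text
t 11.8 tcp [ 0.5903 -0.0109  0.1929] jaw 84.4 down [-0.011  0.011 -1.   ] F [0.1 1.  0.6] op 1.003 j [-0.11  0.02  1.8   0.01  1.34 -1.59]
{'tx': np.float64(0.0053), 'ty': np.float64(0.1098), 'tz': np.float64(-0.0032), 'ax': np.float64(-0.6), 'ay': np.float64(-0.2), 'az': np.float64(-0.7)}
[[316. 251.]
 [336. 248.]
 [295. 248.]]
```

View pics/w5.png

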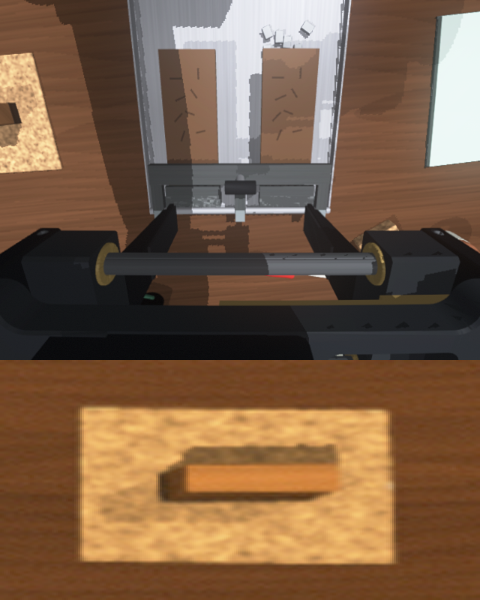

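The wrist view shows the black roll at about (320,249) in full-frame pixels against (316,251) predicted. The scraper stands upright inside the mat. Descend and pinch.

Request:
play_rows([
  {"tx": 0.005,"ty": 0.045,"tz": 0,"ax": -0.6,"ay": 0,"az": -0.7},
  {"tx": 0.005,"ty": 0.085,"tz": 0,"ax": -0.6,"ay": 0,"az": -0.7},
  {"tx": 0.005,"ty": 0.11,"tz": 0,"ax": -0.6,"ay": 0,"az": -0.7},
  {"tx": 0.005,"ty": 0.11,"tz": 0,"ax": -0.6,"ay": 0,"az": -0.7},
  {"tx": 0.005,"ty": 0.11,"tz": 0,"ax": -0.6,"ay": 0,"az": -0.7},
], fingers=0, force=40)

```text
clock: 12.45
eef_pos: [0.5947, -0.0103, 0.084]
ee_rot: [-1.57, 0.074, -0.076]
ft_force: [0.1, 0.3, 0.0]
opening: 0.998
```

Request:
play_rows([
  {"tx": 0,"ty": 0,"tz": 0,"ax": 0,"ay": 0,"az": 0},
  {"tx": 0,"ty": 0,"tz": 0,"ax": 0,"ay": 0,"az": 0},
  {"tx": 0,"ty": 0,"tz": 0,"ax": 0,"ay": 0,"az": 0},
  {"tx": 0,"ty": 0,"tz": 0,"ax": 0,"ay": 0,"az": 0},
  {"tx": 0,"ty": 0,"tz": 0,"ax": 0,"ay": 0,"az": 0},
  {"tx": 0,"ty": 0,"tz": 0,"ax": 0,"ay": 0,"az": 0},
  {"tx": 0,"ty": 0,"tz": 0,"ax": 0,"ay": 0,"az": 0},
  {"tx": 0,"ty": 0,"tz": 0,"ax": 0,"ay": 0,"az": 0},
], fingers=255, force=30)

```text
clock: 13.25
eef_pos: [0.5945, -0.0101, 0.0835]
ee_rot: [-1.57, 0.073, -0.075]
ft_force: [-0.7, 0.4, 0.5]
opening: 0.388
```

```bash
cat > arc.py <<'E'
from h import *
import sys
st()
s=r.sense();M=R.from_rotvec(s["ee_rot"])
a=np.radians(138.4);P=lambda t:J(.0602*np.cos(a-t),0,.062+.0602*np.sin(a-t))
t0,t1=map(float,sys.argv[1:3])
for t in np.linspace(t0,t1,13)[1:]: print(round(t,2),M.inv().apply(P(t)-P(t0)).round(4).tolist())
E
python3 arc.py 0 1.5; python3 -c "
from h import *; print(invJ(r.sense()['eef_pos']))"
```

```text
t 13.2 tcp [ 0.5945 -0.0101  0.0835] jaw 84.6 down [ 0.001 -0.001 -1.   ] F [-0.7  0.4  0.5] op 0.388 j [-0.11  0.12  1.89 -0.    1.13 -1.58]
0.12 [0.0053, -0.0053, -0.0]
0.25 [0.0113, -0.0099, -0.0]
0.38 [0.0178, -0.0137, -0.0]
0.5 [0.0247, -0.0167, -0.0]
0.62 [0.0319, -0.0187, -0.0]
0.75 [0.0394, -0.0199, -0.0]
0.88 [0.0469, -0.0201, -0.0]
1.0 [0.0544, -0.0194, -0.0]
1.12 [0.0617, -0.0178, -0.0]
1.25 [0.0688, -0.0153, 0.0]
1.38 [0.0755, -0.0119, 0.0]
1.5 [0.0817, -0.0076, 0.0]
[-0.04489956  0.00322762]
```

Request:
play_rows([
  {"tx": 0.005,"ty": -0.005,"tz": 0,"ax": 0,"ay": 0,"az": 0},
  {"tx": 0.011,"ty": -0.01,"tz": 0,"ax": 0,"ay": 0,"az": 0},
  {"tx": 0.018,"ty": -0.0135,"tz": 0,"ax": 0,"ay": 0,"az": 0},
  {"tx": 0.0245,"ty": -0.0165,"tz": 0,"ax": 0,"ay": 0,"az": 0},
  {"tx": 0.032,"ty": -0.0185,"tz": 0,"ax": 0,"ay": 0,"az": 0},
  {"tx": 0.0395,"ty": -0.02,"tz": 0,"ax": 0,"ay": 0,"az": 0},
], fingers=255, force=30)

```text
clock: 13.85
eef_pos: [0.6302, -0.0141, 0.1017]
ee_rot: [-1.571, 0.082, -0.067]
ft_force: [-10.1, -2.5, -0.7]
opening: 0.352
```

Request:
play_rows([
  {"tx": 0.0075,"ty": 0,"tz": 0,"ax": 0,"ay": 0,"az": 0},
  {"tx": 0.015,"ty": 0.0005,"tz": 0,"ax": 0,"ay": 0,"az": 0},
  {"tx": 0.022,"ty": 0.002,"tz": 0,"ax": 0,"ay": 0,"az": 0},
  {"tx": 0.0295,"ty": 0.0045,"tz": 0,"ax": 0,"ay": 0,"az": 0},
  {"tx": 0.036,"ty": 0.008,"tz": 0,"ax": 0,"ay": 0,"az": 0},
  {"tx": 0.042,"ty": 0.0125,"tz": 0,"ax": 0,"ay": 0,"az": 0},
  {"tx": 0.042,"ty": 0.0125,"tz": 0,"ax": 0,"ay": 0,"az": 0},
], fingers=255, force=30)

```text
clock: 14.55
eef_pos: [0.6787, -0.0188, 0.0943]
ee_rot: [-1.572, 0.069, -0.08]
ft_force: [1.3, -2.1, 4.4]
opening: 0.35
```

Request:
play_rows([
  {"tx": 0,"ty": 0,"tz": 0,"ax": 0,"ay": 0,"az": 0},
  {"tx": 0,"ty": 0,"tz": 0,"ax": 0,"ay": 0,"az": 0},
  {"tx": 0,"ty": 0,"tz": 0,"ax": 0,"ay": 0,"az": 0},
  {"tx": 0,"ty": 0,"tz": 0,"ax": 0,"ay": 0,"az": 0},
  {"tx": 0,"ty": -0.03,"tz": 0,"ax": 0,"ay": 0,"az": 0},
  {"tx": 0,"ty": -0.08,"tz": 0,"ax": 0,"ay": 0,"az": 0},
  {"tx": 0,"ty": -0.12,"tz": 0,"ax": 0,"ay": 0,"az": 0},
  {"tx": 0,"ty": -0.12,"tz": 0,"ax": 0,"ay": 0,"az": 0},
], fingers=0, force=30)

```text
clock: 15.35
eef_pos: [0.6793, -0.0179, 0.2202]
ee_rot: [-1.571, 0.062, -0.086]
ft_force: [0.3, 0.5, 0.5]
opening: 0.961
```

```bash
python3 - <<'E'
from h import *
st()
goto(J(-.155,-.06,.20),JD+90)
f=vision.grab_frame("scene"); x,y=w2px(f,[J(-.08,0,.06)])[0].astype(int); crop(f,"s2",x-120,y-100,x+120,y+80,3)
E
```

```text
t 15.3 tcp [ 0.6793 -0.0179  0.2202] jaw 84.6 down [ 0.015 -0.002 -1.   ] F [0.3 0.5 0.5] op 0.961 j [-0.11  0.17  1.58 -0.    1.37 -1.58]
{'tx': np.float64(-0.1955), 'ty': np.float64(0.0173), 'tz': np.float64(-0.0634), 'ax': np.float64(0.0), 'ay': np.float64(0.0), 'az': np.float64(0.9)}
```

View pics/s2.png

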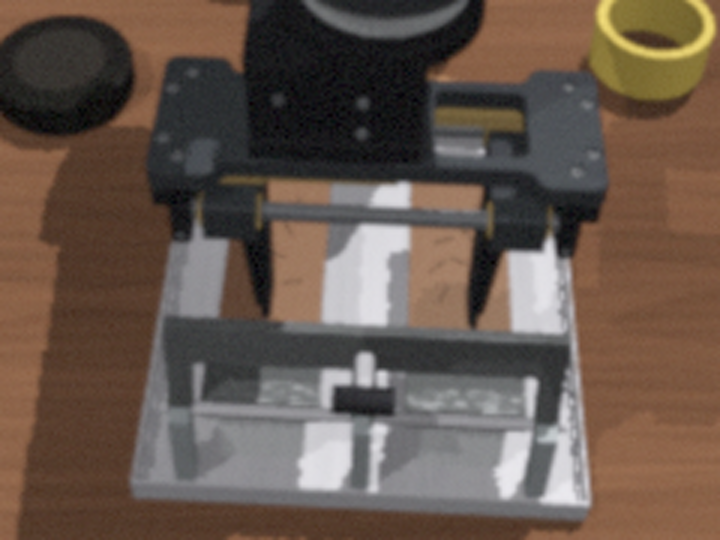

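The bar stands at about 90° and both blocks are clear. Next is the left block.

```bash
python3 - <<'E'
from h import *
goto(J(-.1065,.06,.14),JD+90)
E
```

```text
{'tx': np.float64(-0.1459), 'ty': np.float64(0.0748), 'tz': np.float64(0.0566), 'ax': np.float64(0.0), 'ay': np.float64(-0.0), 'az': np.float64(0.6)}
```

Request:
play_rows([
  {"tx": -0.05,"ty": 0,"tz": 0.02,"ax": 0,"ay": 0,"az": 0.6},
  {"tx": -0.1,"ty": 0.02,"tz": 0.04,"ax": 0,"ay": 0,"az": 0.6},
  {"tx": -0.146,"ty": 0.06,"tz": 0.0565,"ax": 0,"ay": 0,"az": 0.6},
  {"tx": -0.146,"ty": 0.075,"tz": 0.0565,"ax": 0,"ay": 0,"az": 0.6},
  {"tx": -0.146,"ty": 0.075,"tz": 0.0565,"ax": 0,"ay": 0,"az": 0.6},
  {"tx": -0.146,"ty": 0.075,"tz": 0.0565,"ax": 0,"ay": 0,"az": 0.6},
], fingers=0, force=60)

```text
clock: 16.0
eef_pos: [0.5352, 0.0522, 0.135]
ee_rot: [-1.57, 0.082, -0.066]
ft_force: [0.6, -0.3, 1.0]
opening: 1.002
```

```bash
python3 - <<'E'
from h import *
st()
goto(J(-.1065,.06,.0465),JD+90)
f=vision.grab_frame("wrist"); print(w2px(f,[J(-.1065,.092,.055),J(-.1065,.028,.055)]).round()); crop(f,"w6",0,0,640,480,1)
E
```

```text
t 16.0 tcp [0.5352 0.0522 0.135 ] jaw 84.6 down [-0.011 -0.    -1.   ] F [ 0.6 -0.3  1. ] op 1.002 j [-0.   -0.05  1.97 -0.    1.24 -1.48]
{'tx': np.float64(0.0043), 'ty': np.float64(0.0885), 'tz': np.float64(0.0004), 'ax': np.float64(0.1), 'ay': np.float64(0.0), 'az': np.float64(-0.6)}
[[360. 251.]
 [280. 251.]]
```

View pics/w6.png

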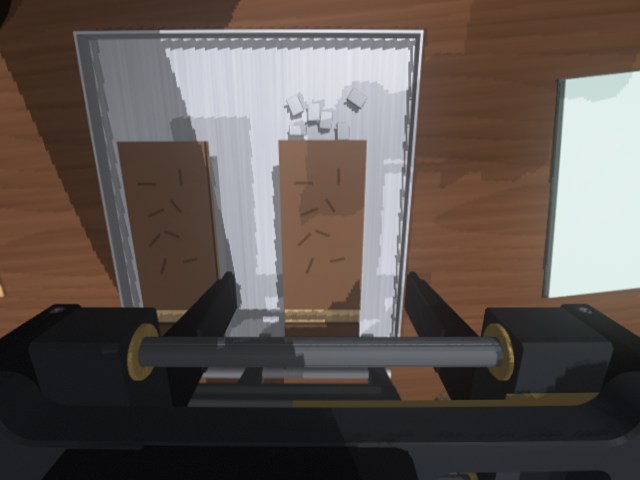

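The block lies between columns 282 and 363 at row 251, about 2 mm from prediction, and all six clippings are still in the tray. Descend and grip with the fingertips.

Request:
play_rows([
  {"tx": 0.004,"ty": 0.04,"tz": 0.002,"ax": 0,"ay": 0,"az": -0.6},
  {"tx": 0.004,"ty": 0.075,"tz": 0.002,"ax": 0,"ay": 0,"az": -0.6},
  {"tx": 0.004,"ty": 0.0885,"tz": 0.002,"ax": 0,"ay": 0,"az": -0.6},
  {"tx": 0.004,"ty": 0.0885,"tz": 0.002,"ax": 0,"ay": 0,"az": -0.6},
  {"tx": 0.004,"ty": 0.0885,"tz": 0.002,"ax": 0,"ay": 0,"az": -0.6},
  {"tx": 0.004,"ty": 0.0885,"tz": 0.002,"ax": 0,"ay": 0,"az": -0.6},
], fingers=0, force=60)

```text
clock: 16.65
eef_pos: [0.5413, 0.0537, 0.05]
ee_rot: [-1.57, 0.07, -0.079]
ft_force: [0.2, -0.3, 0.1]
opening: 1.0
```

Request:
play_rows([
  {"tx": 0,"ty": 0.0035,"tz": 0,"ax": 0,"ay": 0,"az": 0},
  {"tx": 0,"ty": 0.0035,"tz": 0,"ax": 0,"ay": 0,"az": 0},
  {"tx": 0,"ty": 0.0035,"tz": 0,"ax": 0,"ay": 0,"az": 0},
], fingers=0, force=60)

```text
clock: 16.95
eef_pos: [0.5392, 0.0539, 0.0444]
ee_rot: [-1.57, 0.073, -0.076]
ft_force: [0.1, -0.9, 0.3]
opening: 0.998
```

Request:
play_rows([
  {"tx": 0,"ty": 0,"tz": 0,"ax": 0,"ay": 0,"az": 0},
  {"tx": 0,"ty": 0,"tz": 0,"ax": 0,"ay": 0,"az": 0},
  {"tx": 0,"ty": 0,"tz": 0,"ax": 0,"ay": 0,"az": 0},
  {"tx": 0,"ty": 0,"tz": 0,"ax": 0,"ay": 0,"az": 0},
  {"tx": 0,"ty": 0,"tz": 0,"ax": 0,"ay": 0,"az": 0},
  {"tx": 0,"ty": 0,"tz": 0,"ax": 0,"ay": 0,"az": 0},
], fingers=255, force=60)

```text
clock: 17.55
eef_pos: [0.539, 0.0538, 0.0439]
ee_rot: [-1.571, 0.073, -0.075]
ft_force: [-0.3, -0.3, -0.3]
opening: 0.665
```

Request:
play_rows([
  {"tx": -0.01,"ty": -0.0005,"tz": 0,"ax": 0,"ay": 0,"az": 0},
  {"tx": -0.02,"ty": -0.0005,"tz": 0,"ax": 0,"ay": 0,"az": 0},
  {"tx": -0.03,"ty": -0.0005,"tz": 0,"ax": 0,"ay": 0,"az": 0},
  {"tx": -0.038,"ty": -0.0005,"tz": 0,"ax": 0,"ay": 0,"az": 0},
  {"tx": -0.038,"ty": -0.0005,"tz": 0,"ax": 0,"ay": 0,"az": 0},
  {"tx": -0.038,"ty": -0.02,"tz": 0,"ax": 0,"ay": 0,"az": 0},
  {"tx": -0.038,"ty": -0.05,"tz": 0,"ax": 0,"ay": 0,"az": 0},
  {"tx": -0.038,"ty": -0.085,"tz": 0,"ax": 0,"ay": 0,"az": 0},
  {"tx": -0.038,"ty": -0.085,"tz": 0,"ax": 0,"ay": 0,"az": 0},
  {"tx": -0.038,"ty": -0.085,"tz": 0,"ax": 0,"ay": 0,"az": 0},
], fingers=255, force=60)

```text
clock: 18.55
eef_pos: [0.5016, 0.0575, 0.1295]
ee_rot: [-1.57, 0.072, -0.077]
ft_force: [-0.5, 1.5, -2.6]
opening: 0.667
```

```bash
python3 - <<'E'
from h import *
st()
goto([.52,.417,.128],90)
f=vision.grab_frame("wrist"); crop(f,"w7",0,0,640,480,1)
E
```

```text
t 18.6 tcp [0.5016 0.0575 0.1295] jaw 84.6 down [ 0.004 -0.001 -1.   ] F [-0.5  1.5 -2.6] op 0.667 j [ 0.01 -0.13  2.05 -0.    1.22 -1.47]
{'tx': np.float64(-0.0157), 'ty': np.float64(0.0013), 'tz': np.float64(0.3596), 'ax': np.float64(0.0), 'ay': np.float64(-5.4), 'az': np.float64(0.2)}
```

View pics/w7.png

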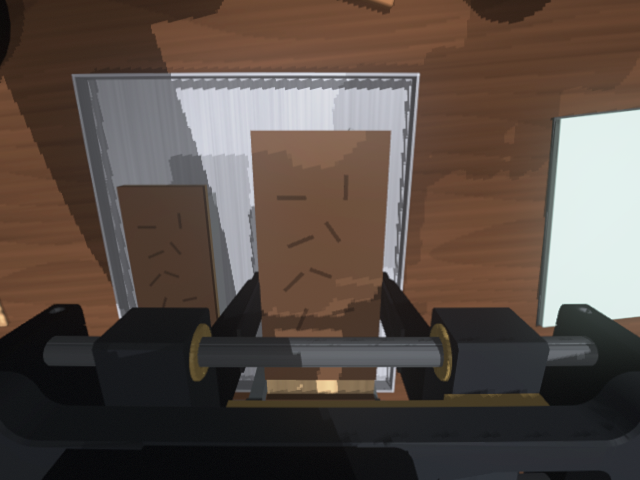

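The block is held level and square (columns 252–390). I carry it to the far half of the slab.

Request:
play_rows([
  {"tx": -0.016,"ty": 0,"tz": 0.36,"ax": 0,"ay": -5.4,"az": 0.2},
  {"tx": -0.016,"ty": 0,"tz": 0.36,"ax": 0,"ay": -5.4,"az": 0.2},
  {"tx": -0.016,"ty": 0,"tz": 0.36,"ax": 0,"ay": -5.4,"az": 0.2},
  {"tx": -0.016,"ty": 0,"tz": 0.36,"ax": 0,"ay": -5.4,"az": 0.2},
  {"tx": -0.016,"ty": 0,"tz": 0.36,"ax": 0,"ay": -5.4,"az": 0.2},
  {"tx": -0.016,"ty": 0,"tz": 0.36,"ax": 0,"ay": -5.4,"az": 0.2},
  {"tx": -0.016,"ty": 0,"tz": 0.36,"ax": 0,"ay": -5.4,"az": 0.2},
  {"tx": -0.016,"ty": 0,"tz": 0.36,"ax": 0,"ay": -5.4,"az": 0.2},
  {"tx": -0.016,"ty": 0,"tz": 0.36,"ax": 0,"ay": -5.4,"az": 0.2},
  {"tx": -0.016,"ty": 0,"tz": 0.36,"ax": 0,"ay": -5.4,"az": 0.2},
  {"tx": -0.016,"ty": 0,"tz": 0.36,"ax": 0,"ay": -5.4,"az": 0.2},
], fingers=255, force=60)

```text
clock: 19.7
eef_pos: [0.5189, 0.4156, 0.1275]
ee_rot: [-1.573, 0.004, 0.001]
ft_force: [0.6, -0.2, -1.5]
opening: 0.665
```

```bash
python3 - <<'E'
from h import *
st()
goto([.52,.417,.012],90)
E
```

```text
t 19.7 tcp [0.5189 0.4156 0.1275] jaw 89.9 down [-0.003 -0.002 -1.   ] F [ 0.6 -0.2 -1.5] op 0.665 j [ 0.59  0.22  1.69  0.    1.23 -0.97]
{'tx': np.float64(0.0014), 'ty': np.float64(0.1155), 'tz': np.float64(0.0017), 'ax': np.float64(0.1), 'ay': np.float64(-0.1), 'az': np.float64(-0.2)}
```

Request:
play_rows([
  {"tx": 0.001,"ty": 0.045,"tz": 0.001,"ax": 0,"ay": 0,"az": -0.2},
  {"tx": 0.001,"ty": 0.085,"tz": 0.001,"ax": 0,"ay": 0,"az": -0.2},
  {"tx": 0.001,"ty": 0.105,"tz": 0.001,"ax": 0,"ay": 0,"az": -0.2},
  {"tx": 0.001,"ty": 0.112,"tz": 0.001,"ax": 0,"ay": 0,"az": -0.2},
  {"tx": 0.001,"ty": 0.115,"tz": 0.001,"ax": 0,"ay": 0,"az": -0.2},
  {"tx": 0.001,"ty": 0.115,"tz": 0.001,"ax": 0,"ay": 0,"az": -0.2},
  {"tx": 0.001,"ty": 0.115,"tz": 0.001,"ax": 0,"ay": 0,"az": -0.2},
], fingers=255, force=60)

```text
clock: 20.4
eef_pos: [0.5213, 0.4189, 0.0158]
ee_rot: [-1.57, -0.003, -0.004]
ft_force: [0.4, -0.0, -2.0]
opening: 0.668
```

Request:
play_rows([
  {"tx": 0,"ty": 0.003,"tz": 0,"ax": 0,"ay": 0,"az": 0},
  {"tx": 0,"ty": 0.0055,"tz": 0,"ax": 0,"ay": 0,"az": 0},
  {"tx": 0,"ty": 0.0055,"tz": 0,"ax": 0,"ay": 0,"az": 0},
  {"tx": 0,"ty": 0.0055,"tz": 0,"ax": 0,"ay": 0,"az": 0},
], fingers=255, force=60)

```text
clock: 20.8
eef_pos: [0.5202, 0.4186, 0.0084]
ee_rot: [-1.571, -0.001, -0.002]
ft_force: [0.9, -0.4, -0.9]
opening: 0.667
```

Request:
play_rows([
  {"tx": 0,"ty": 0,"tz": 0,"ax": 0,"ay": 0,"az": 0},
  {"tx": 0,"ty": 0,"tz": 0,"ax": 0,"ay": 0,"az": 0},
  {"tx": 0,"ty": 0,"tz": 0,"ax": 0,"ay": 0,"az": 0},
  {"tx": 0,"ty": 0,"tz": 0,"ax": 0,"ay": 0,"az": 0},
  {"tx": 0,"ty": -0.02,"tz": 0,"ax": 0,"ay": 0,"az": 0},
  {"tx": 0,"ty": -0.06,"tz": 0,"ax": 0,"ay": 0,"az": 0},
  {"tx": 0,"ty": -0.11,"tz": 0,"ax": 0,"ay": 0,"az": 0},
  {"tx": 0,"ty": -0.16,"tz": 0,"ax": 0,"ay": 0,"az": 0},
  {"tx": 0,"ty": -0.16,"tz": 0,"ax": 0,"ay": 0,"az": 0},
], fingers=30, force=60)

```text
clock: 21.7
eef_pos: [0.5239, 0.4215, 0.1787]
ee_rot: [-1.562, -0.012, -0.012]
ft_force: [0.9, -0.1, 0.1]
opening: 0.883
```

```bash
python3 - <<'E'
from h import *
st()
goto(J(-.1065,-.06,.14),JD+90)
f=vision.grab_frame("scene"); im=f["pixels"]
# check block outline on slab: brown pixels vs predicted corners
c=[(.52+a*.086,.4186+b*.032,.018) for a,b in((1,1),(1,-1),(-1,-1),(-1,1))]
u=w2px(f,c);print(u.round().tolist())
m=np.zeros(im.shape[:2],np.uint8);cv2.fillConvexPoly(m,u.round().astype(int),255)
print(im[m>0].mean(0).round(), [im[int(v),int(x)].tolist() for x,v in u])
E
```

```text
t 21.7 tcp [0.5239 0.4215 0.1787] jaw 90.0 down [ 0.015  0.009 -1.   ] F [ 0.9 -0.1  0.1] op 0.883 j [ 0.6   0.18  1.64 -0.    1.3  -0.97]
{'tx': np.float64(0.0029), 'ty': np.float64(0.0345), 'tz': np.float64(-0.4891), 'ax': np.float64(-0.5), 'ay': np.float64(5.4), 'az': np.float64(0.8)}
[[576.0, 309.0], [543.0, 310.0], [511.0, 243.0], [541.0, 242.0]]
[119. 144. 177.] [[227, 233, 228], [78, 97, 126], [225, 231, 229], [236, 241, 233]]
```

Request:
play_rows([
  {"tx": 0.003,"ty": 0.01,"tz": -0.489,"ax": -0.5,"ay": 5.4,"az": 0.8},
  {"tx": 0.003,"ty": 0.01,"tz": -0.489,"ax": -0.5,"ay": 5.4,"az": 0.8},
  {"tx": 0.003,"ty": 0.01,"tz": -0.489,"ax": -0.5,"ay": 5.4,"az": 0.8},
  {"tx": 0.003,"ty": 0.01,"tz": -0.489,"ax": -0.5,"ay": 5.4,"az": 0.8},
  {"tx": 0.003,"ty": 0.01,"tz": -0.489,"ax": -0.5,"ay": 5.4,"az": 0.8},
  {"tx": 0.003,"ty": 0.01,"tz": -0.489,"ax": -0.5,"ay": 5.4,"az": 0.8},
  {"tx": 0.003,"ty": 0.01,"tz": -0.489,"ax": -0.5,"ay": 5.4,"az": 0.8},
  {"tx": 0.003,"ty": 0.01,"tz": -0.489,"ax": -0.5,"ay": 5.4,"az": 0.8},
  {"tx": 0.003,"ty": 0.01,"tz": -0.489,"ax": -0.5,"ay": 5.4,"az": 0.8},
  {"tx": 0.003,"ty": 0.035,"tz": -0.489,"ax": -0.5,"ay": 5.4,"az": 0.8},
  {"tx": 0.003,"ty": 0.035,"tz": -0.489,"ax": -0.5,"ay": 5.4,"az": 0.8},
  {"tx": 0.003,"ty": 0.035,"tz": -0.489,"ax": -0.5,"ay": 5.4,"az": 0.8},
], fingers=0, force=60)

```text
clock: 22.95
eef_pos: [0.521, -0.0709, 0.1311]
ee_rot: [-1.578, 0.089, -0.063]
ft_force: [0.0, 0.3, -0.3]
opening: 1.002
```

```bash
python3 - <<'E'
from h import *
st()
goto(J(-.1065,-.06,.0465),JD+90)
f=vision.grab_frame("wrist"); u=w2px(f,[J(-.13,-.028,.055),J(-.13,-.092,.055)]); print(u.round())
row=f["pixels"][int(u[0,1])].astype(int); brown=(row[:,2]-row[:,0])>25; xs=np.where(brown)[0]; print(xs[(xs>220)&(xs<420)][[0,-1]], brown[220:420:5].astype(int))
t=vision.grab_frame("top"); crop(t,"t3",110,130,390,300,2.8)
E
```

```text
t 22.9 tcp [ 0.521  -0.0709  0.1311] jaw 84.5 down [-0.017 -0.007 -1.   ] F [ 0.   0.3 -0.3] op 1.002 j [-0.23 -0.07  2.   -0.01  1.23 -1.7 ]
{'tx': np.float64(0.0072), 'ty': np.float64(0.0844), 'tz': np.float64(0.005), 'ax': np.float64(0.5), 'ay': np.float64(-0.1), 'az': np.float64(-0.9)}
[[368. 228.]
 [284. 228.]]
[221 372] [1 1 1 1 1 0 0 0 0 0 0 0 0 0 1 1 1 1 1 1 1 1 1 1 1 1 1 1 1 1 1 0 0 0 0 0 0
 0 0 0]
```

View pics/t3.png

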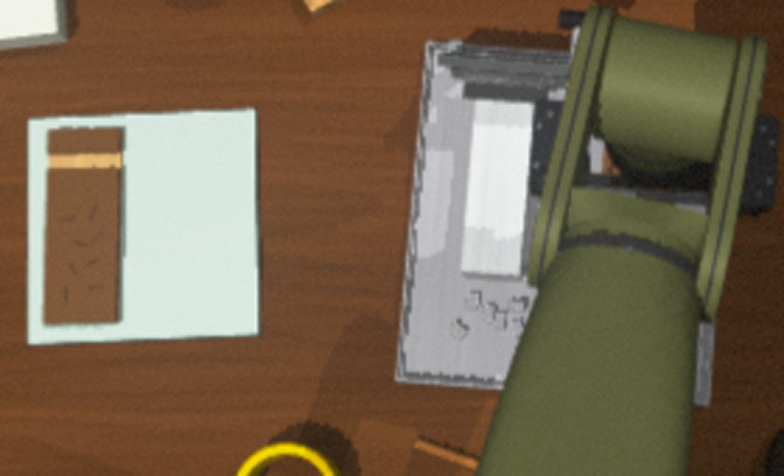

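Block 1 lies flat on the left half of the slab (43–123, 128–325 in the crop). The right block sits about 4 mm further to +y than nominal, so I correct for that.

Request:
play_rows([
  {"tx": 0.007,"ty": 0.04,"tz": 0.008,"ax": 0.5,"ay": 0,"az": -0.9},
  {"tx": 0.007,"ty": 0.07,"tz": 0.008,"ax": 0.5,"ay": 0,"az": -0.9},
  {"tx": 0.007,"ty": 0.08,"tz": 0.008,"ax": 0.5,"ay": 0,"az": -0.9},
  {"tx": 0.007,"ty": 0.08,"tz": 0.008,"ax": 0.5,"ay": 0,"az": -0.9},
  {"tx": 0.007,"ty": 0.08,"tz": 0.008,"ax": 0.5,"ay": 0,"az": -0.9},
  {"tx": 0.007,"ty": 0.08,"tz": 0.008,"ax": 0.5,"ay": 0,"az": -0.9},
  {"tx": 0.007,"ty": 0.08,"tz": 0.008,"ax": 0.5,"ay": 0,"az": -0.9},
], fingers=0, force=60)

```text
clock: 23.75
eef_pos: [0.5305, -0.0642, 0.0551]
ee_rot: [-1.572, 0.069, -0.08]
ft_force: [-0.2, 0.4, 0.5]
opening: 1.0
```

```bash
python3 - <<'E'
from h import *
st(); goto(J(-.1065,-.057,.0455),JD+90)
E
```

```text
t 23.8 tcp [ 0.5305 -0.0642  0.0551] jaw 84.6 down [ 0.007 -0.002 -1.   ] F [-0.2  0.4  0.5] op 1.0 j [-0.22  0.02  2.04 -0.    1.07 -1.7 ]
{'tx': np.float64(-0.0031), 'ty': np.float64(0.0096), 'tz': np.float64(-0.0004), 'ax': np.float64(0.1), 'ay': np.float64(-0.0), 'az': np.float64(0.4)}
```

Request:
play_rows([
  {"tx": -0.003,"ty": 0.005,"tz": 0,"ax": 0,"ay": 0,"az": 0.4},
  {"tx": -0.003,"ty": 0.0075,"tz": 0,"ax": 0,"ay": 0,"az": 0.4},
  {"tx": -0.003,"ty": 0.0075,"tz": 0,"ax": 0,"ay": 0,"az": 0.4},
  {"tx": -0.003,"ty": 0.0075,"tz": 0,"ax": 0,"ay": 0,"az": 0.4},
], fingers=0, force=60)

```text
clock: 24.15
eef_pos: [0.5261, -0.0637, 0.0455]
ee_rot: [-1.571, 0.077, -0.072]
ft_force: [0.8, -0.3, 0.5]
opening: 1.003
```

Request:
play_rows([
  {"tx": 0,"ty": 0,"tz": 0,"ax": 0,"ay": 0,"az": 0},
  {"tx": 0,"ty": 0,"tz": 0,"ax": 0,"ay": 0,"az": 0},
  {"tx": 0,"ty": 0,"tz": 0,"ax": 0,"ay": 0,"az": 0},
  {"tx": 0,"ty": 0,"tz": 0,"ax": 0,"ay": 0,"az": 0},
  {"tx": 0,"ty": 0,"tz": 0,"ax": 0,"ay": 0,"az": 0},
  {"tx": 0,"ty": 0,"tz": 0,"ax": 0,"ay": 0,"az": 0},
  {"tx": 0,"ty": 0,"tz": 0,"ax": 0,"ay": 0,"az": 0},
], fingers=255, force=60)

```text
clock: 24.85
eef_pos: [0.5263, -0.0637, 0.0458]
ee_rot: [-1.571, 0.077, -0.072]
ft_force: [-0.1, 0.4, 0.5]
opening: 0.67
```

Request:
play_rows([
  {"tx": -0.01,"ty": -0.0005,"tz": 0,"ax": 0,"ay": 0,"az": 0},
  {"tx": -0.02,"ty": -0.0005,"tz": 0,"ax": 0,"ay": 0,"az": 0},
  {"tx": -0.03,"ty": -0.0005,"tz": 0,"ax": 0,"ay": 0,"az": 0},
  {"tx": -0.038,"ty": -0.0005,"tz": 0,"ax": 0,"ay": 0,"az": 0},
  {"tx": -0.038,"ty": -0.0005,"tz": 0,"ax": 0,"ay": 0,"az": 0},
  {"tx": -0.038,"ty": -0.02,"tz": 0,"ax": 0,"ay": 0,"az": 0},
  {"tx": -0.038,"ty": -0.05,"tz": 0,"ax": 0,"ay": 0,"az": 0},
  {"tx": -0.038,"ty": -0.085,"tz": 0,"ax": 0,"ay": 0,"az": 0},
  {"tx": -0.038,"ty": -0.085,"tz": 0,"ax": 0,"ay": 0,"az": 0},
  {"tx": -0.038,"ty": -0.085,"tz": 0,"ax": 0,"ay": 0,"az": 0},
], fingers=255, force=60)

```text
clock: 25.85
eef_pos: [0.4891, -0.0601, 0.1314]
ee_rot: [-1.571, 0.076, -0.073]
ft_force: [0.1, 0.2, -2.5]
opening: 0.667
```

```bash
python3 - <<'E'
from h import *
st()
goto([.518,.3215,.130],90)
f=vision.grab_frame("wrist"); row=f["pixels"][240].astype(int); b=np.where((row[:,2]-row[:,0])>25)[0]; b=b[(b>225)&(b<420)]; print("brown row240",b[0],b[-1],len(b)); cv2.imwrite("pics/w8.png",f["pixels"])
E
```

```text
t 25.9 tcp [ 0.4891 -0.0601  0.1314] jaw 84.6 down [-0.002 -0.001 -1.   ] F [ 0.1  0.2 -2.5] op 0.667 j [-0.23 -0.16  2.08 -0.    1.23 -1.71]
{'tx': np.float64(-0.0074), 'ty': np.float64(0.0008), 'tz': np.float64(0.3826), 'ax': np.float64(0.1), 'ay': np.float64(-5.4), 'az': np.float64(-0.1)}
brown row240 226 383 128
```

The grip is at 0.667 with a −2.5 N load, so the block is held. I carry it to the near half of the slab.

Request:
play_rows([
  {"tx": -0.0075,"ty": 0,"tz": 0.383,"ax": 0,"ay": -5.4,"az": 0},
  {"tx": -0.0075,"ty": 0,"tz": 0.383,"ax": 0,"ay": -5.4,"az": 0},
  {"tx": -0.0075,"ty": 0,"tz": 0.383,"ax": 0,"ay": -5.4,"az": 0},
  {"tx": -0.0075,"ty": 0,"tz": 0.383,"ax": 0,"ay": -5.4,"az": 0},
  {"tx": -0.0075,"ty": 0,"tz": 0.383,"ax": 0,"ay": -5.4,"az": 0},
  {"tx": -0.0075,"ty": 0,"tz": 0.383,"ax": 0,"ay": -5.4,"az": 0},
  {"tx": -0.0075,"ty": 0,"tz": 0.383,"ax": 0,"ay": -5.4,"az": 0},
  {"tx": -0.0075,"ty": 0,"tz": 0.383,"ax": 0,"ay": -5.4,"az": 0},
  {"tx": -0.0075,"ty": 0,"tz": 0.383,"ax": 0,"ay": -5.4,"az": 0},
  {"tx": -0.0075,"ty": 0,"tz": 0.383,"ax": 0,"ay": -5.4,"az": 0},
  {"tx": -0.0075,"ty": 0,"tz": 0.383,"ax": 0,"ay": -5.4,"az": 0},
  {"tx": -0.0075,"ty": 0,"tz": 0.383,"ax": 0,"ay": -5.4,"az": 0},
], fingers=255, force=60)

```text
clock: 27.1
eef_pos: [0.5171, 0.3206, 0.1295]
ee_rot: [-1.573, 0.005, 0.002]
ft_force: [-0.2, 0.6, -2.4]
opening: 0.664
```

```bash
python3 - <<'E'
from h import *
st()
goto([.518,.3215,.0095],90)
E
```

```text
t 27.1 tcp [0.5171 0.3206 0.1295] jaw 89.9 down [-0.005 -0.002 -1.   ] F [-0.2  0.6 -2.4] op 0.664 j [ 0.47  0.1   1.82  0.    1.22 -1.1 ]
{'tx': np.float64(0.0014), 'ty': np.float64(0.12), 'tz': np.float64(0.0012), 'ax': np.float64(0.1), 'ay': np.float64(-0.1), 'az': np.float64(-0.3)}
```

Request:
play_rows([
  {"tx": 0.001,"ty": 0.045,"tz": 0.001,"ax": 0,"ay": 0,"az": -0.3},
  {"tx": 0.001,"ty": 0.085,"tz": 0.001,"ax": 0,"ay": 0,"az": -0.3},
  {"tx": 0.001,"ty": 0.105,"tz": 0.001,"ax": 0,"ay": 0,"az": -0.3},
  {"tx": 0.001,"ty": 0.113,"tz": 0.001,"ax": 0,"ay": 0,"az": -0.3},
  {"tx": 0.001,"ty": 0.117,"tz": 0.001,"ax": 0,"ay": 0,"az": -0.3},
  {"tx": 0.001,"ty": 0.117,"tz": 0.001,"ax": 0,"ay": 0,"az": -0.3},
  {"tx": 0.001,"ty": 0.117,"tz": 0.001,"ax": 0,"ay": 0,"az": -0.3},
  {"tx": 0.001,"ty": 0.117,"tz": 0.001,"ax": 0,"ay": 0,"az": -0.3},
], fingers=255, force=60)

```text
clock: 27.9
eef_pos: [0.5193, 0.3234, 0.0152]
ee_rot: [-1.57, -0.003, -0.004]
ft_force: [0.2, -0.1, -2.4]
opening: 0.665
```

Request:
play_rows([
  {"tx": 0,"ty": 0.0025,"tz": 0,"ax": 0,"ay": 0,"az": 0},
  {"tx": 0,"ty": 0.0045,"tz": 0,"ax": 0,"ay": 0,"az": 0},
  {"tx": 0,"ty": 0.0045,"tz": 0,"ax": 0,"ay": 0,"az": 0},
  {"tx": 0,"ty": 0.0045,"tz": 0,"ax": 0,"ay": 0,"az": 0},
], fingers=255, force=60)

```text
clock: 28.3
eef_pos: [0.5182, 0.323, 0.0091]
ee_rot: [-1.572, -0.001, -0.002]
ft_force: [0.5, 0.1, -1.2]
opening: 0.666
```

Request:
play_rows([
  {"tx": 0,"ty": 0,"tz": 0,"ax": 0,"ay": 0,"az": 0},
  {"tx": 0,"ty": 0,"tz": 0,"ax": 0,"ay": 0,"az": 0},
  {"tx": 0,"ty": 0,"tz": 0,"ax": 0,"ay": 0,"az": 0},
  {"tx": 0,"ty": 0,"tz": 0,"ax": 0,"ay": 0,"az": 0},
  {"tx": 0,"ty": -0.02,"tz": 0,"ax": 0,"ay": 0,"az": 0},
  {"tx": 0,"ty": -0.06,"tz": 0,"ax": 0,"ay": 0,"az": 0},
  {"tx": 0,"ty": -0.11,"tz": 0,"ax": 0,"ay": 0,"az": 0},
  {"tx": 0,"ty": -0.16,"tz": 0,"ax": 0,"ay": 0,"az": 0},
  {"tx": 0,"ty": -0.21,"tz": 0,"ax": 0,"ay": 0,"az": 0},
  {"tx": 0,"ty": -0.21,"tz": 0,"ax": 0,"ay": 0,"az": 0},
  {"tx": 0,"ty": -0.21,"tz": 0,"ax": 0,"ay": 0,"az": 0},
], fingers=40, force=60)

```text
clock: 29.4
eef_pos: [0.5186, 0.3236, 0.2213]
ee_rot: [-1.57, -0.004, -0.005]
ft_force: [-0.0, 0.2, 0.0]
opening: 0.842
```

```bash
python3 - <<'E'
from h import *
st()
a=np.radians(138.4)-1.5; gx,gz=.0602*np.cos(a),.062+.0602*np.sin(a);print(gx,gz)
goto(J(gx,.003,.21),JD+90)
E
```

```text
t 29.4 tcp [0.5186 0.3236 0.2213] jaw 90.0 down [ 0.006  0.001 -1.   ] F [-0.   0.2  0. ] op 0.842 j [ 0.47  0.03  1.74 -0.    1.37 -1.1 ]
0.03668382864053088 0.10973192554540584
{'tx': np.float64(0.1572), 'ty': np.float64(0.0119), 'tz': np.float64(-0.3416), 'ax': np.float64(-0.1), 'ay': np.float64(5.4), 'az': np.float64(0.3)}
```

Request:
play_rows([
  {"tx": 0.16,"ty": 0.01,"tz": -0.342,"ax": 0,"ay": 5.4,"az": 0.3},
  {"tx": 0.16,"ty": 0.01,"tz": -0.342,"ax": 0,"ay": 5.4,"az": 0.3},
  {"tx": 0.16,"ty": 0.01,"tz": -0.342,"ax": 0,"ay": 5.4,"az": 0.3},
  {"tx": 0.16,"ty": 0.01,"tz": -0.342,"ax": 0,"ay": 5.4,"az": 0.3},
  {"tx": 0.16,"ty": 0.01,"tz": -0.342,"ax": 0,"ay": 5.4,"az": 0.3},
  {"tx": 0.16,"ty": 0.01,"tz": -0.342,"ax": 0,"ay": 5.4,"az": 0.3},
  {"tx": 0.16,"ty": 0.01,"tz": -0.342,"ax": 0,"ay": 5.4,"az": 0.3},
  {"tx": 0.16,"ty": 0.01,"tz": -0.342,"ax": 0,"ay": 5.4,"az": 0.3},
  {"tx": 0.16,"ty": 0.01,"tz": -0.342,"ax": 0,"ay": 5.4,"az": 0.3},
  {"tx": 0.16,"ty": 0.01,"tz": -0.342,"ax": 0,"ay": 5.4,"az": 0.3},
  {"tx": 0.16,"ty": 0.01,"tz": -0.342,"ax": 0,"ay": 5.4,"az": 0.3},
], fingers=0, force=30)

```text
clock: 30.5
eef_pos: [0.6766, -0.0179, 0.208]
ee_rot: [-1.57, 0.078, -0.069]
ft_force: [1.2, -0.1, -0.6]
opening: 0.997
```

```bash
python3 - <<'E'
from h import *
st()
goto([.6787,-.0188,.094],JD+90)
t=vision.grab_frame("top"); crop(t,"t4",110,130,510,300,2)
E
```

```text
t 30.5 tcp [ 0.6766 -0.0179  0.208 ] jaw 84.6 down [-0.006 -0.    -1.   ] F [ 1.2 -0.1 -0.6] op 0.997 j [-0.11  0.19  1.59 -0.    1.37 -1.58]
{'tx': np.float64(0.0029), 'ty': np.float64(0.114), 'tz': np.float64(-0.0007), 'ax': np.float64(0.0), 'ay': np.float64(0.0), 'az': np.float64(-0.3)}
```

View pics/t4.png

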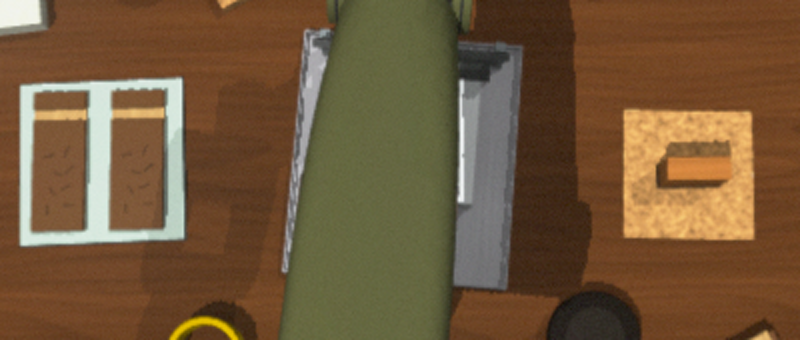

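Both blocks lie flat side by side on the slab (32–88 and 110–165), and the scraper still stands on the mat. Next I pinch the bar grip and lower the bar.

Request:
play_rows([
  {"tx": 0.002,"ty": 0.045,"tz": -0.0005,"ax": 0,"ay": 0,"az": -0.3},
  {"tx": 0.002,"ty": 0.085,"tz": -0.0005,"ax": 0,"ay": 0,"az": -0.3},
  {"tx": 0.002,"ty": 0.113,"tz": -0.0005,"ax": 0,"ay": 0,"az": -0.3},
  {"tx": 0.002,"ty": 0.113,"tz": -0.0005,"ax": 0,"ay": 0,"az": -0.3},
  {"tx": 0.002,"ty": 0.113,"tz": -0.0005,"ax": 0,"ay": 0,"az": -0.3},
  {"tx": 0.002,"ty": 0.113,"tz": -0.0005,"ax": 0,"ay": 0,"az": -0.3},
], fingers=0, force=30)

```text
clock: 31.15
eef_pos: [0.6807, -0.0193, 0.0996]
ee_rot: [-1.571, 0.069, -0.079]
ft_force: [1.7, -0.1, 0.3]
opening: 0.999
```

Request:
play_rows([
  {"tx": 0,"ty": 0,"tz": 0,"ax": 0,"ay": 0,"az": 0},
  {"tx": 0,"ty": 0,"tz": 0,"ax": 0,"ay": 0,"az": 0},
  {"tx": 0,"ty": 0,"tz": 0,"ax": 0,"ay": 0,"az": 0},
  {"tx": 0,"ty": 0,"tz": 0,"ax": 0,"ay": 0,"az": 0},
  {"tx": 0,"ty": 0,"tz": 0,"ax": 0,"ay": 0,"az": 0},
  {"tx": 0,"ty": 0,"tz": 0,"ax": 0,"ay": 0,"az": 0},
  {"tx": 0,"ty": 0,"tz": 0,"ax": 0,"ay": 0,"az": 0},
  {"tx": 0,"ty": 0,"tz": 0,"ax": 0,"ay": 0,"az": 0},
  {"tx": 0,"ty": 0,"tz": 0,"ax": 0,"ay": 0,"az": 0},
  {"tx": 0,"ty": 0,"tz": 0,"ax": 0,"ay": 0,"az": 0},
], fingers=255, force=30)

```text
clock: 32.15
eef_pos: [0.6791, -0.0189, 0.0964]
ee_rot: [-1.569, 0.073, -0.076]
ft_force: [-0.2, 4.4, 0.1]
opening: 0.348
```

```bash
python3 arc.py 1.54 0;  python3 -c "
from h import *; print(invJ(r.sense()['eef_pos']))"
```

```text
t 32.1 tcp [ 0.6791 -0.0189  0.0964] jaw 84.6 down [ 0.002  0.    -1.   ] F [-0.2  4.4  0.1] op 0.348 j [-0.11  0.28  1.68  0.    1.18 -1.58]
1.41 [-0.0062, -0.0046, 0.0]
1.28 [-0.013, -0.0083, 0.0]
1.16 [-0.0202, -0.0111, 0.0]
1.03 [-0.0276, -0.013, 0.0]
0.9 [-0.0353, -0.014, -0.0]
0.77 [-0.043, -0.0139, -0.0]
0.64 [-0.0507, -0.0128, -0.0]
0.51 [-0.0581, -0.0108, -0.0]
0.38 [-0.0653, -0.0079, -0.0]
0.26 [-0.072, -0.004, -0.0]
0.13 [-0.0781, 0.0007, -0.0]
0.0 [-0.0836, 0.0061, -0.0]
[0.04019934 0.00251554]
```

Request:
play_rows([
  {"tx": -0.006,"ty": -0.0045,"tz": 0,"ax": 0,"ay": 0,"az": 0},
  {"tx": -0.013,"ty": -0.0085,"tz": 0,"ax": 0,"ay": 0,"az": 0},
  {"tx": -0.02,"ty": -0.011,"tz": 0,"ax": 0,"ay": 0,"az": 0},
  {"tx": -0.0275,"ty": -0.013,"tz": 0,"ax": 0,"ay": 0,"az": 0},
  {"tx": -0.0355,"ty": -0.014,"tz": 0,"ax": 0,"ay": 0,"az": 0},
  {"tx": -0.043,"ty": -0.014,"tz": 0,"ax": 0,"ay": 0,"az": 0},
  {"tx": -0.0505,"ty": -0.013,"tz": 0,"ax": 0,"ay": 0,"az": 0},
  {"tx": -0.058,"ty": -0.011,"tz": 0,"ax": 0,"ay": 0,"az": 0},
  {"tx": -0.0655,"ty": -0.008,"tz": 0,"ax": 0,"ay": 0,"az": 0},
  {"tx": -0.072,"ty": -0.004,"tz": 0,"ax": 0,"ay": 0,"az": 0},
  {"tx": -0.078,"ty": 0.0005,"tz": 0,"ax": 0,"ay": 0,"az": 0},
  {"tx": -0.084,"ty": 0.006,"tz": 0,"ax": 0,"ay": 0,"az": 0},
], fingers=255, force=30)

```text
clock: 33.35
eef_pos: [0.5987, -0.0111, 0.093]
ee_rot: [-1.569, 0.066, -0.083]
ft_force: [4.2, 6.3, 4.4]
opening: 0.357
```

```bash
python3 -c "
from h import *; st(); print(invJ(r.sense()['eef_pos']))"
```

```text
t 33.4 tcp [ 0.5987 -0.0111  0.093 ] jaw 84.6 down [ 0.011 -0.    -1.   ] F [4.2 6.3 4.4] op 0.357 j [-0.11  0.11  1.88  0.    1.14 -1.59]
[-0.04065043  0.00265054]
```

Request:
play_rows([
  {"tx": -0.001,"ty": 0.001,"tz": 0,"ax": 0,"ay": 0,"az": 0},
  {"tx": -0.002,"ty": 0.003,"tz": 0,"ax": 0,"ay": 0,"az": 0},
  {"tx": -0.003,"ty": 0.004,"tz": 0,"ax": 0,"ay": 0,"az": 0},
  {"tx": -0.003,"ty": 0.005,"tz": 0,"ax": 0,"ay": 0,"az": 0},
  {"tx": -0.003,"ty": 0.005,"tz": 0,"ax": 0,"ay": 0,"az": 0},
  {"tx": -0.003,"ty": 0.005,"tz": 0,"ax": 0,"ay": 0,"az": 0},
], fingers=255, force=30)

```text
clock: 33.95
eef_pos: [0.5947, -0.0107, 0.0892]
ee_rot: [-1.569, 0.069, -0.08]
ft_force: [-2.7, 5.7, 10.5]
opening: 0.353
```

```bash
python3 -c "
from h import *; st(); print(invJ(r.sense()['eef_pos']))"
```

```text
t 34.0 tcp [ 0.5947 -0.0107  0.0892] jaw 84.6 down [ 0.007  0.    -1.   ] F [-2.7  5.7 10.5] op 0.353 j [-0.11  0.11  1.89  0.    1.14 -1.59]
[-0.04461593  0.00266216]
```

Request:
play_rows([
  {"tx": -0.0005,"ty": 0.002,"tz": 0,"ax": 0,"ay": 0,"az": 0},
  {"tx": -0.0005,"ty": 0.003,"tz": 0,"ax": 0,"ay": 0,"az": 0},
  {"tx": -0.0005,"ty": 0.003,"tz": 0,"ax": 0,"ay": 0,"az": 0},
  {"tx": -0.0005,"ty": 0.003,"tz": 0,"ax": 0,"ay": 0,"az": 0},
], fingers=255, force=30)

```text
clock: 34.35
eef_pos: [0.5948, -0.0107, 0.0891]
ee_rot: [-1.569, 0.068, -0.08]
ft_force: [-9.6, 7.0, 22.3]
opening: 0.356
```

The bar is on its stop: 3 mm more push gave no motion and the force rose to 22 N. I relieve the push, release, retreat and check.

Request:
play_rows([
  {"tx": 0,"ty": -0.004,"tz": 0,"ax": 0,"ay": 0,"az": 0},
  {"tx": 0,"ty": -0.004,"tz": 0,"ax": 0,"ay": 0,"az": 0},
], fingers=255, force=30)

```text
clock: 34.55
eef_pos: [0.5947, -0.0107, 0.0892]
ee_rot: [-1.569, 0.067, -0.082]
ft_force: [3.5, 5.4, 4.1]
opening: 0.358
```

Request:
play_rows([
  {"tx": 0,"ty": 0,"tz": 0,"ax": 0,"ay": 0,"az": 0},
  {"tx": 0,"ty": 0,"tz": 0,"ax": 0,"ay": 0,"az": 0},
  {"tx": 0,"ty": 0,"tz": 0,"ax": 0,"ay": 0,"az": 0},
  {"tx": 0,"ty": 0,"tz": 0,"ax": 0,"ay": 0,"az": 0},
  {"tx": 0,"ty": 0,"tz": 0,"ax": 0,"ay": 0,"az": 0},
  {"tx": 0,"ty": -0.04,"tz": 0,"ax": 0,"ay": 0,"az": 0},
  {"tx": 0,"ty": -0.09,"tz": 0,"ax": 0,"ay": 0,"az": 0},
  {"tx": 0,"ty": -0.14,"tz": 0,"ax": 0,"ay": 0,"az": 0},
  {"tx": 0,"ty": -0.18,"tz": 0,"ax": 0,"ay": 0,"az": 0},
  {"tx": 0,"ty": -0.18,"tz": 0,"ax": 0,"ay": 0,"az": 0},
  {"tx": 0,"ty": -0.18,"tz": 0,"ax": 0,"ay": 0,"az": 0},
], fingers=0, force=30)

```text
clock: 35.65
eef_pos: [0.5922, -0.0114, 0.2678]
ee_rot: [-1.571, 0.071, -0.078]
ft_force: [-0.7, -0.3, 0.3]
opening: 0.999
```

Request:
play_rows([
  {"tx": -0.25,"ty": 0,"tz": -0.2,"ax": 0,"ay": 0,"az": 0},
  {"tx": -0.25,"ty": 0,"tz": -0.2,"ax": 0,"ay": 0,"az": 0},
  {"tx": -0.25,"ty": 0,"tz": -0.2,"ax": 0,"ay": 0,"az": 0},
  {"tx": -0.25,"ty": 0,"tz": -0.2,"ax": 0,"ay": 0,"az": 0},
  {"tx": -0.25,"ty": 0,"tz": -0.2,"ax": 0,"ay": 0,"az": 0},
  {"tx": -0.25,"ty": 0,"tz": -0.2,"ax": 0,"ay": 0,"az": 0},
  {"tx": -0.25,"ty": 0,"tz": -0.2,"ax": 0,"ay": 0,"az": 0},
  {"tx": -0.25,"ty": 0,"tz": -0.2,"ax": 0,"ay": 0,"az": 0},
], fingers=0, force=30)

```text
clock: 36.45
eef_pos: [0.3217, -0.1874, 0.2638]
ee_rot: [-1.569, 0.079, -0.077]
ft_force: [0.1, 1.1, -0.3]
opening: 1.002
```

```bash
python3 - <<'E'
from h import *
st()
t=vision.grab_frame("top"); print(w2px(t,[J(-.062,.113,.0665),J(-.062,-.113,.0665)]).round(1).tolist(),"(bar front corners predicted if down)")
a=cv2.resize(t["pixels"][130:300,110:510],None,fx=2,fy=2,interpolation=cv2.INTER_CUBIC)
f=vision.grab_frame("scene"); x,y=w2px(f,[J(-.08,0,.06)])[0].astype(int)
b=cv2.resize(f["pixels"][y-60:y+60,x-200:x+200],(800,240),interpolation=cv2.INTER_CUBIC)
p=w2px(t,[J(-.062,.113,.0665),J(-.062,-.113,.0665)])
for q in p: cv2.circle(a,tuple(((q-[110,130])*2).astype(int)),2,(0,0,255),-1)
cv2.imwrite("pics/fin.png",np.vstack([a,b]))
E
```

```text
t 36.5 tcp [ 0.3217 -0.1874  0.2638] jaw 84.3 down [-0.001  0.    -1.   ] F [ 0.1  1.1 -0.3] op 1.002 j [-0.67 -0.57  2.15 -0.    1.56 -2.14]
[[266.5, 175.4], [361.7, 182.5]] (bar front corners predicted if down)
```

View pics/fin.png

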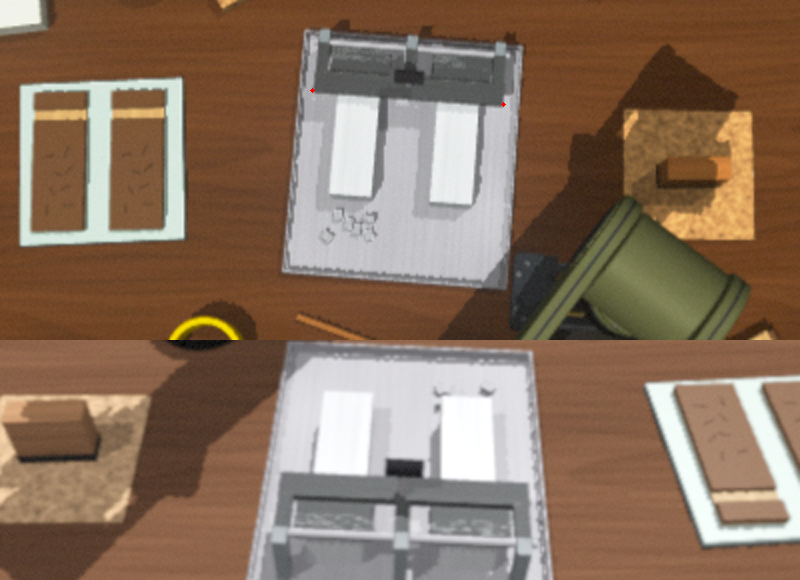

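Final view: the bar front lies on the predicted "down" corners (red dots). The clippings are in the tray, both blocks are on the slab, the scraper is on the mat and the arm is clear. Signing off.

```bash
python3 -c "
from bench import r; print(r.sign_off())"
```

```text
the job is handed in; nothing more can be done
None
```

The job is done and handed in at about 36 s of the 210 s allowed; the hand-in gave no verdict.

**What I did**
- With the bar down, I pulled all six clippings off the front end of the left block into the tray in one pass, stopping once to look, and the fingers stayed above them.
- I stood the scraper back on the cork mat, then lifted the bar to about 90°.
- I slid both blocks out from under the lip and laid them side by side, face up, on the glass slab, then lowered the bar again.

**Last checks**
- **Clippings:** six were counted on the tray floor right after the sweep and again before the first block was lifted. The last picture shows the same cluster in front of the left rail, though I did not count them one by one.
- **Blocks and scraper:** both blocks lie flat on the slab with a gap between them, and the scraper stands inside the mat.
- **Bar:** it met its stop, where 3 mm more push gave no motion and the force rose to 22 N. Its front edge matches the "down" position in the picture. The angle cannot be read from the image closer than about 0.06 rad, so the stop contact is the main evidence.
- **Bystanders and arm:** the arm ended clear of everything. The arm never went near the disc or the tape roll, and neither looked moved in the pictures that showed them, though I did not measure either.

The first move call was refused: its rows lacked some of the six keys, and it went through once I gave all six. Nothing moved. No other check failed or disagreed.

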